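# Unlock the market scale, fit its tray and load the honey order

## Robot

A 6-joint arm with a two-finger parallel gripper is mounted at the origin on the work surface. World frame = base frame: x ahead of the robot, y to its left, z up, the work surface at z = 0. Lengths are in m, angles in degrees, forces in N, time in s.
With the tool pointing down it reaches from about 0.3 to 1 m from the base axis. Payload 5.1 kg.
Tool frame: the origin (TCP) lies between the finger pads; the fingertips stand 19 mm ahead of it and the grasp point (between the pads) is the TCP; z points along the fingers, y is the direction in which the jaws open and shut (so a half turn about z gives the same grasp; the last joint's range is limited). The gripper opens to 95 mm and grips with 3 to 60 N. Pads are 20 mm wide; open, the fingers measure 119 mm over their backs; the gripper's body (75 mm by 180 mm) begins 59 mm behind the grasp point.
Start: joints at [-79.847, 7.093, 94.555, -0, 78.352, -4.733], TCP at [0.167, -0.628, 0.234] pointing down, gripper open.
Joint ranges: [-149.61, 149.61], [-58.7, 133.49], [1.44, 155.28], [-77.14, 257.14], [18.33, 153.61], [-166.67, 166.67]. Speed limits (degrees/s): [147.25, 147.25, 180, 180, 180, 180].

## Interface

Orientations are given as [roll, pitch, yaw] about the fixed x, y, z axes, in that order (R = Rz(yaw) Ry(pitch) Rx(roll)).
In Python, from plant import arm, cams gives the robot as it stands. The module is installed in compiled form; this text tells all that it offers.
- The arm moves only by the tool send_rows, never from a script. Its argument "motion" is a list of rows, each a list of 6 numbers: the shift along the tool's x, y, z in cm, then the turn, a rotation vector about the tool's x, y, z in degrees. A call has 1 to 12 rows; each row shifts and turns the commanded pose from where the row before left it, along the tool's axes as they then stand; what a row does not reach is not made up. A row lasts 1/8 s, in which the tool goes at most 62.5 mm and 10.7 degrees, less where a joint would pass 70% of its speed; a pose out of reach is approached as far as the arm can. A call is refused whole if a number of a shift passes 6.25 or a number of a turn 10.7, either way. A call with a gripper value outside its range is refused whole. "hand" is the opening, from 0 (shut) to 1 (fully open), set as the call begins (left out, the last holds). The fingers move at their own pace and stop on an object; "newtons" is the grip in N (left out, the last holds). Time passes only in rows, so rows that do not move let the fingers close. It gives the time, the measured TCP pose, the force and the opening at its end, in the units of the state.
- arm.get_state(): the state, without advancing time (a new reading comes with each control period).
- cams.capture(name): name is "scene" or "top" or "wrist"; returns a dict with "frame" (480x640x3 uint8, red, green, blue), "fx", "fy", "cx", "cy" (pixels), "R" (3x3) and "t" (3): a world point X has camera coordinates R X + t; the wrist camera has in their place "T_tool_cam" (4x4, takes a point from camera to tool coordinates, whose origin is the TCP and whose axes are the flange's). Camera axes: x right, y down, z forward; pixel columns grow to the right and rows downward; lengths in m; the calibration is good to about 2 mm. A picture is of the moment at which its call begins: read the wrist's pose just before it. There is no depth.
- arm.finish_job(): hands the job in, once; it reports no verdict.
The state is a dict: "clock": time; "joints": joint angles; "joint_velocities": joint speeds; "joint_torque": joint torques, N m; "tool_pos": TCP position; "orientation": TCP orientation; "wrist_force": force on the tool from outside, world axes, zero at the start; "moment": the same for the moment, N m; "opening": finger opening in m.
Only numpy, scipy, OpenCV 4.12 (cv2) and the standard library are available. Lean on these libraries where they do the work, as an engineer would, in place of code of your own. Each camera call takes 0.05 s, during which the arm holds its last target. There are 200 camera calls.

## Task

Get the market scale ready and load the order: with the T-handled hex key, find the lock screw down in the bore of the scale's deck, turn it counter-clockwise all the way to its stop, and put the key back in its stand. Only after unlocking, lay the steel weighing tray squarely on the deck, its edges flush with the deck's all round, long side to long side. Finish with every small orange-lidded honey tub standing upright inside the tray, the tray still square; leave the other goods where they are.

Things in the scene. Friction and masses are not known exactly. Their poses are not given: they have to be found in the camera images.
- scale: fixed market scale. Origin on the counter under the centre of its deck. The flat grey deck is a rectangle 180 along its x by 200 along its y, its top 60 above the counter. A white keypad console, 40 high, adjoins it on its -x side (x from -145 to -90). A 34 wide round bore in the deck at x 35, y 0 leads down to the lock screw; the bore is 35 deep in all
- socket (a point): on the lock screw's axis, at the mouth of its hexagonal socket, 13 below the deck's top (47 above the counter). The socket is 19 across flats and goes 22 further down to the bore's solid floor (25 above the counter)
- lock_screw (a joint): angle of the brass lock screw in rad, 0 fully locked, growing counter-clockwise seen from above; a hard stop at 4.5 is fully unlocked. It takes about 0.1 N m and stays where it is left. The flats of its socket face the scale's x axis turned by this angle, and every 60 degrees from there. The red tongue at the scale's +y side is drawn in as it opens
- key: loose T-handled hex key, 0.16 kg. Origin at the centre of its lower end, z up the shaft. Steel hexagonal shaft 17 across flats, 60 long, flats facing its x axis and every 60 degrees from there (play in the socket: 2 mm, about 0.27 rad each way); black collar 40 across from 60 to 66; red handle bar 80 along x, 16 along y, from 74 to 98 above the origin. Starts upright in its stand
- holder: fixed blue key stand, 60 square and 62 tall, with a 28 wide round hole 60 deep in its top; the key's collar rests on the top, so that the key's origin is 2 above the counter. Origin at the centre of its underside
- tray: loose steel weighing tray 180 along its x by 200 along its y, 0.45 kg, floor 4 thick, lip to 14 high. Origin at the centre of its underside, z up. A black carrying bar runs along x over its middle: 110 long, 14 thick, from 36 to 54 above the underside, on a post at each end, which parts the tray in two bays
- tub1: honey tub 1 (may be absent): squat, bottom-heavy amber jar with an orange lid and a yellow band, 62 tall; lid (top 12) 62 across, body 60 across, about 0.3 kg. Origin at the centre of its underside, z up
- tub2: honey tub 2 (may be absent): squat, bottom-heavy amber jar with an orange lid and a yellow band, 62 tall; lid (top 12) 62 across, body 60 across, about 0.3 kg. Origin at the centre of its underside, z up
- tub3: honey tub 3 (may be absent): squat, bottom-heavy amber jar with an orange lid and a yellow band, 62 tall; lid (top 12) 62 across, body 60 across, about 0.3 kg. Origin at the centre of its underside, z up
- pickle_jar: big jar with brass-coloured lid, 100 across, 170 tall. Not part of the job: leave it alone. Origin at the centre of its underside, z up
- beet_jar: red jar with white lid, 66 across, 100 tall. Not part of the job: leave it alone. Origin at the centre of its underside, z up
- cup: blue cup, 72 across, 85 tall. Not part of the job: leave it alone. Origin at the centre of its underside, z up
- spray: white spray bottle with yellow head, 60 across, 171 tall. Not part of the job: leave it alone. Origin at the centre of its underside, z up
- salad_pot: big red pot with yellow lid, 116 across, 87 tall. Not part of the job: leave it alone. Origin at the centre of its underside, z up
- relish_jar: amber jar with green lid, 60 across, 90 tall. Not part of the job: leave it alone. Origin at the centre of its underside, z up
There are look-alikes about, which are no part of the job. Leave any brown look-alike of the tub2 alone.

How it is judged (in metres and radians):
On the way, in this order (a step that is already met when the one before it is completed fails the run):
1. the lock screw is turned to its unlocked stop (value of joint lock_screw above 4.3 rad), for 0.2 s.
2. the tray lies flat and square on the scale's deck (horizontal distance between tray and scale below 0.007 m and angle between the x axis of tray and the x axis of scale, either way round below 0.08 rad and angle between tray's own z axis and vertical below 0.05 rad and z of tray in the frame of scale between 0.055 and 0.065 m), for 0.2 s.
At the end, for the whole second after the job is handed in: Lock screw above 4.3 rad; key at rest upright in its stand (within 10 mm of its axis, collar down on the top within 8 mm); tray flat on the deck, centres within 7 mm, axes within 0.08 rad (either way round); every tub present stands upright and at rest on the tray's floor, inside its lip (all of step 2 and value of joint lock_screw above 4.3 rad and horizontal distance between key and holder below 0.01 m and angle between key's own z axis and vertical below 0.15 rad and z of key in the frame of holder between -0.005 and 0.01 m and linear speed of each of key, tray, tub1, tub2, tub3 below 0.02 m/s and x of tub1 in the frame of tray between -0.08 and 0.08 m and y of tub1 in the frame of tray between -0.09 and 0.09 m and z of tub1 in the frame of tray between 0 and 0.009 m and angle between each of tub1, tub2, tub3's own z axis and vertical below 0.08 rad and x of tub2 in the frame of tray between -0.08 and 0.08 m and y of tub2 in the frame of tray between -0.09 and 0.09 m and z of tub2 in the frame of tray between 0 and 0.009 m and x of tub3 in the frame of tray between -0.08 and 0.08 m and y of tub3 in the frame of tray between -0.09 and 0.09 m and z of tub3 in the frame of tray between 0 and 0.009 m); the robot touches nothing.
It fails at once if one of the other goods is moved more than 4 cm (distance of any of pickle_jar, beet_jar, cup, spray, salad_pot, relish_jar from where it was at the start of the episode above 0.04 m).
It fails at once if one of the other goods is tipped over (angle between any of pickle_jar, beet_jar, cup, spray, salad_pot, relish_jar's own z axis and vertical above 0.5 rad).
Of tub1, tub2, tub3 only 1 to 3 are there at a start; the rules pass over those that are not, and their reading is None.
At some moment in a run one of tub1, tub2, tub3 may be knocked a few centimetres aside while the robot is not near it.
It also fails if it takes over 210 s, if anything falls off the work surface, if the arm or the gripper's body presses on something with over 40 N, if the wrist force passes 120 N, or if a joint passes its speed limit or range.

## Working session

There is one attempt and no reset: what is moved stays moved. The work goes in short steps, Python scripts to look and compute and a tool call to move; the robot and the scene stay as the last step left them, time stands still between calls to the robot, and variables do not carry over. Pictures are saved under pics/ and viewed, about 12 in all and at most 16, crops included, and the job is handed in when it is done.

Besides the shell and the picture viewer there is one more tool, called after ">>>" as a command line: name --pt "numbers of a row" for each row, then --argument value for the rest. send_rows: Moves the arm, as the interface text tells. Its arguments: {"type":"object","properties":{"motion":{"type":"array"},"hand":{"type":"number"},"newtons":{"type":"number"}},"required":["motion"]}

```bash
mkdir -p pics
cat > h.py <<'E'
import numpy as np, cv2
from scipy.spatial.transform import Rotation as Ro
from plant import arm, cams
def pose():
    s=arm.get_state(); return np.array(s['tool_pos']),Ro.from_euler('xyz',s['orientation'],degrees=True).as_matrix()
class V:
    def __init__(self,name):
        p,R=pose(); c=cams.capture(name); self.im=cv2.cvtColor(c['frame'],cv2.COLOR_RGB2BGR)
        self.K=np.array([[c['fx'],0,c['cx']],[0,c['fy'],c['cy']],[0,0,1.]])
        if name=='wrist':
            T=np.array(c['T_tool_cam']); Rc=R@T[:3,:3]; self.o=p+R@T[:3,3]; self.Rw=Rc
        else:
            Rr=np.array(c['R']); self.Rw=Rr.T; self.o=-Rr.T@np.array(c['t'])
    def ray(self,uv): 
        d=self.Rw@np.linalg.solve(self.K,[uv[0],uv[1],1.]); return d/np.linalg.norm(d)
    def on(self,uv,z):
        d=self.ray(uv); return self.o+d*(z-self.o[2])/d[2]
    def px(self,X):
        q=self.K@(self.Rw.T@(np.array(X)-self.o)); return q[:2]/q[2]
def tri(a,ua,b,ub):
    A=[];B=[]
    for v,u in((a,ua),(b,ub)):
        d=v.ray(u);M=np.eye(3)-np.outer(d,d);A.append(M);B.append(M@v.o)
    return np.linalg.lstsq(np.vstack(A),np.hstack(B),rcond=None)[0]
E
python3 - <<'E'
from h import *
print(arm.get_state())
for n in('scene','top'):
    v=V(n); cv2.imwrite(f'pics/{n}0.png',v.im); print(n,v.o.round(3),v.Rw.round(2).tolist(),v.K[0,0])
v=V('wrist'); cv2.imwrite('pics/wrist0.png',v.im); print(v.o,v.Rw.round(2).tolist(), v.K)
E
```

```text
{'clock': 0.0, 'joints': array([-7.98480125e+01,  7.13277903e+00,  9.46327708e+01, -6.79684489e-04,
        7.83517395e+01, -4.73249112e+00]), 'joint_velocities': array([ 0.05279937,  0.03126921,  0.03105977,  0.04770411, -0.14121507,
       -0.04658945]), 'joint_torque': array([-1.65402987e-03, -4.17600703e+01, -3.59932637e+01,  7.74236955e-02,
        4.93774039e-02, -1.71953175e-04]), 'tool_pos': array([ 0.16683104, -0.62760856,  0.23240863]), 'orientation': array([-1.79883056e+02, -9.01365752e-03,  1.48846074e+01]), 'wrist_force': array([0.51205312, 0.39490637, 0.85836241]), 'moment': array([-0.05405046, -0.00501829, -0.00448828]), 'opening': 0.09481952911329024}
scene [1.534 0.319 1.359] [[-0.21, 0.76, -0.62], [0.98, 0.16, -0.14], [-0.0, -0.63, -0.78]] 593.9047975511572
top [0.395 0.079 1.355] [[0.02, -1.0, 0.09], [-1.0, -0.02, 0.01], [-0.01, -0.09, -1.0]] 569.54299852774
[ 0.23255365 -0.61128589  0.38297967] [[0.26, -0.94, -0.23], [-0.97, -0.25, -0.06], [-0.0, 0.24, -0.97]] [[425.83748466   0.         318.48304371]
 [  0.         425.83748466 240.75896248]
 [  0.           0.           1.        ]]
```

View pics/scene0.png

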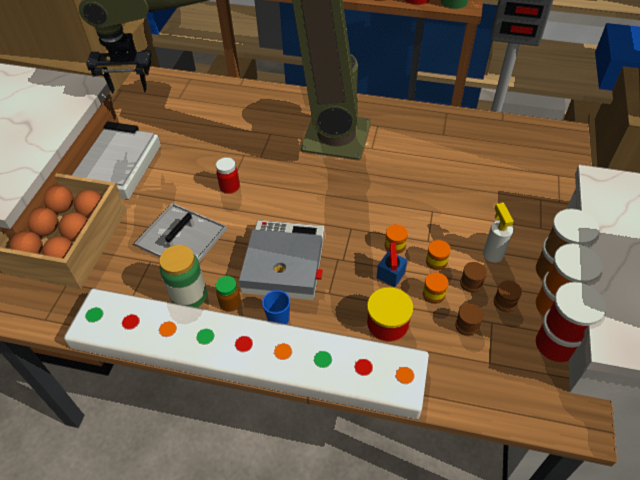

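View pics/top0.png

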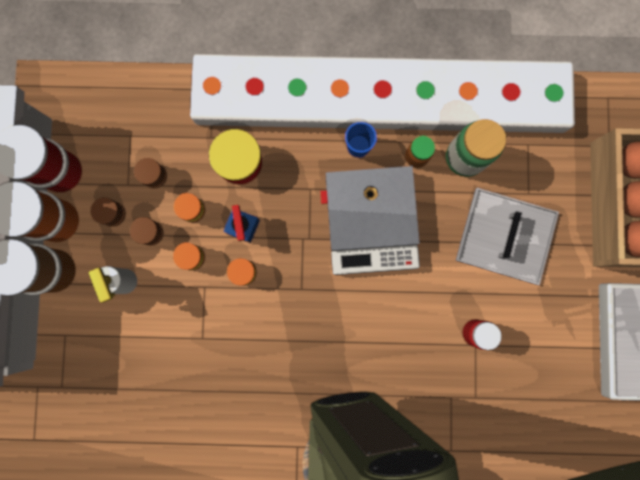

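The scene view shows orange lids at (397,238), (438,254) and (436,287), and brown look-alikes at (473,277), (508,295) and (469,319). In the top view the orange lids are at (187,207), (187,256) and (240,271). The key and stand are at (240,225), the deck at (372,207) and the tray at (508,236).

```bash
cat > m.py <<'E'
from h import *
def blobs(v,lo,hi,amin=60,roi=None):
    m=cv2.inRange(cv2.cvtColor(v.im,cv2.COLOR_BGR2HSV),lo,hi)
    if roi is not None:
        k=np.zeros_like(m);x0,y0,x1,y1=roi;k[y0:y1,x0:x1]=255;m&=k
    m=cv2.morphologyEx(m,cv2.MORPH_OPEN,np.ones((2,2)))
    n,_,st,c=cv2.connectedComponentsWithStats(m)
    return [(c[i].round(1),st[i].tolist()) for i in range(1,n) if st[i,4]>=amin],m
E
python3 - <<'E'
from m import *
t=V('top');s=V('scene')
print('tubs top');A=[c for c,st in blobs(t,(6,170,120),(18,255,255),150,(160,180,280,300))[0]];print(A,[t.on(c,.062).round(3) for c in A])
print('scene',blobs(s,(6,170,120),(18,255,255),30,(370,215,460,310))[0])
print('key top',blobs(t,(0,150,80),(5,255,255),30,(215,195,270,250))[0],'sc',blobs(s,(0,150,80),(5,255,255),30,(370,225,410,290))[0])
for n,uv,z in[('bore',(371,192),.06),('deck',(372,207),.06),('tray',(508,236),.014),('key',(240,225),.1),('beet',(486,335),.1),('pick',(484,142),.17),('cup',(360,137),.085),('rel',(422,150),.09),('salad',(235,155),.087),('spray',(100,285),.17)]: print(n,t.on(uv,z).round(3))
crop=np.hstack([cv2.resize(s.im[215:340,365:525],(640,500))]);cv2.imwrite('pics/c1.png',crop)
E
```

```text
tubs top
[array([188. , 207.1]), array([187.5, 256.6]), array([241.4, 272.4])] [array([0.581, 0.391, 0.062]), array([0.468, 0.387, 0.062]), array([0.434, 0.263, 0.062])]
scene [(array([397.7, 233.7]), [387, 225, 22, 19, 317]), (array([440.3, 249.4]), [429, 240, 23, 20, 344]), (array([437.6, 282.7]), [426, 273, 24, 21, 385])]
key top [(array([238.8, 222.7]), [233, 206, 11, 35, 230])] sc [(array([394.2, 256.5]), [391, 243, 8, 28, 154])]
bore [ 0.626 -0.028  0.06 ]
deck [ 0.591 -0.031  0.06 ]
tray [ 0.535 -0.357  0.014]
key [0.538 0.265 0.1  ]
beet [ 0.309 -0.279  0.1  ]
pick [ 0.718 -0.257  0.17 ]
cup [0.747 0.001 0.085]
rel [ 0.719 -0.14   0.09 ]
salad [0.699 0.283 0.087]
spray [0.399 0.541 0.17 ]
```

View pics/c1.png

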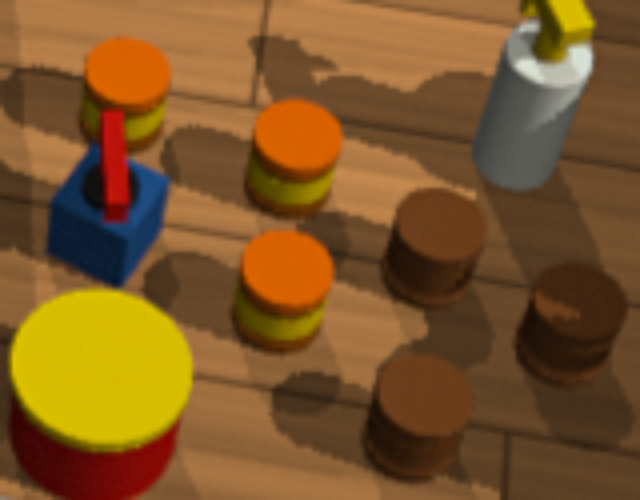

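The crop confirms it: the three jars with orange lids and yellow bands are the tubs, and the three plain brown jars are look-alikes. I'll go over the scale for a close look.

>>> send_rows --pt "0 0 0 0 0 7.45" --pt "0 0 0 0 0 7.45" --pt "0 0 -5 0 0 0" --pt "3.4 -4.9 0 0 0 0" --pt "3.4 -4.9 0 0 0 0" --pt "3.4 -4.9 0 0 0 0" --pt "3.4 -4.9 0 0 0 0" --pt "3.4 -4.9 0 0 0 0" --pt "3.4 -4.9 0 0 0 0" --pt "3.4 -4.9 0 0 0 0" --pt "3.4 -4.9 0 0 0 0" --pt "3.4 -4.9 0 0 0 0" --hand 0.5 --newtons 20

```text
clock: 1.75
tool_pos: [0.4738, -0.1855, 0.2838]
orientation: [180.0, -0.0, -0.0]
wrist_force: [0.9, 0.3, 0.1]
opening: 0.0475
```

>>> send_rows --pt "3.4 -4.9 0 0 0 0" --pt "3.4 -4.9 0 0 0 0" --pt "3.4 -4.9 0 0 0 0" --pt "0 0 0 0 0 0" --pt "0 0 0 0 0 0" --pt "0 0 0 0 0 0"

```text
clock: 2.5
tool_pos: [0.5746, -0.0413, 0.2837]
orientation: [180.0, 0.0, -0.1]
wrist_force: [-0.2, 0.2, 0.7]
opening: 0.0478
```

Run:
```python
from m import *
print(arm.get_state())
v=V('wrist');cv2.imwrite('pics/w1.png',v.im);print(v.o,v.Rw.tolist())
```

```text
{'clock': 2.5, 'joints': array([-9.44296738e+00, -3.74518034e+00,  1.00839743e+02, -1.42922071e-02,
        8.29088558e+01,  8.06613524e+01]), 'joint_velocities': array([-0.4962444 , -0.09132108,  0.01819721,  0.10042151, -0.13911523,
        0.0850088 ]), 'joint_torque': array([ 4.69482634e-01, -3.35605323e+01, -3.68289363e+01,  6.62104203e-02,
       -7.83560984e-02, -2.28743666e-03]), 'tool_pos': array([ 0.57461267, -0.04130155,  0.28367018]), 'orientation': array([ 1.79986560e+02,  5.67436391e-03, -1.02555666e-01]), 'wrist_force': array([-0.16100654,  0.1938427 ,  0.65398793]), 'moment': array([0.0173511 , 0.0221885 , 0.00469198]), 'opening': 0.04781357769907411}
[ 0.64253073 -0.04211618  0.43414128] [[-0.0006322158081207261, -0.9702795778224861, -0.24198582843585845], [-0.99999975903561, 0.0006828183198152079, -0.00012525119961130768], [0.00028676103787230063, 0.24198569094010267, -0.9702797757081963]]
```

View pics/w1.png

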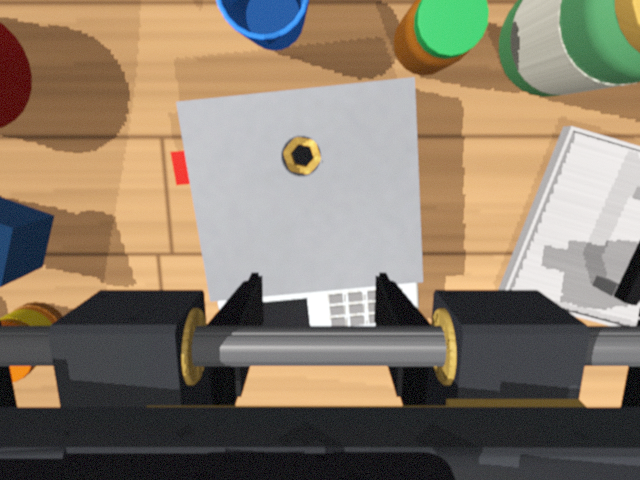

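The wrist view shows the brass screw with its black hexagonal socket at (302,156). The deck corners are near (180,102) and (415,79), the red tongue is at (180,168), and the console is at the bottom.

```bash
cat >> m.py <<'E'
def deck(v,lo=(0,0,110),hi=(180,45,215),seed=None,z=.06,dbg=None):
    m=cv2.inRange(cv2.cvtColor(v.im,cv2.COLOR_BGR2HSV),lo,hi)
    m=cv2.morphologyEx(m,cv2.MORPH_OPEN,np.ones((5,5)))
    n,l=cv2.connectedComponents(m); m=(l==l[seed[1],seed[0]]).astype(np.uint8)*255
    if dbg: cv2.imwrite(dbg,m)
    c=max(cv2.findContours(m,cv2.RETR_EXTERNAL,cv2.CHAIN_APPROX_NONE)[0],key=cv2.contourArea)[:,0]
    return c,m,np.array([v.on(p,z)[:2] for p in c])
def line(P):
    vx,vy,x,y=cv2.fitLine(P.astype(np.float32),cv2.DIST_HUBER,0,.001,.001).ravel(); return np.array([x,y]),np.array([vx,vy])
def inter(a,b):
    s=np.linalg.solve(np.c_[a[1],-b[1]],b[0]-a[0]); return a[0]+s[0]*a[1]
E
python3 - <<'E'
from m import *
v=V('wrist');h=cv2.cvtColor(v.im,cv2.COLOR_BGR2HSV)
for p in[(250,220),(380,120),(190,110),(340,290),(410,290),(290,200)]: print(p,h[p[1],p[0]])
c,m,P=deck(v,seed=(250,220))
def sel(a,b,tol=6):
    a,b=np.array(a,float),np.array(b,float);d=(b-a)/np.linalg.norm(b-a);r=c-a
    t=r@d;n=abs(r@[-d[1],d[0]]);k=(n<tol)&(t>15)&(t<np.linalg.norm(b-a)-15);return line(P[k])+(k.sum(),)
T=sel((180,102),(415,79));L=sel((180,102),(205,265));R=sel((415,79),(421,270));
for e in(T,L,R):print(e, np.degrees(np.arctan2(e[1][1],e[1][0])))
tl=inter(T,L);tr=inter(T,R);print(tl,tr,np.linalg.norm(tl-tr))
d=(tr-tl)/np.linalg.norm(tr-tl)  # -y scale
x=np.array([-d[1],d[0]]); print('xaxis',x,np.degrees(np.arctan2(x[1],x[0])))
mid=(tl+tr)/2; ctr=mid-.09*x; print('ctr',ctr,'bore',ctr+.035*x)
# socket hex dark
g=v.im[135:178,280:325];mm=cv2.inRange(cv2.cvtColor(g,cv2.COLOR_BGR2HSV),(0,0,0),(180,255,60))
n,_,st,cc=cv2.connectedComponentsWithStats(mm);i=1+st[1:,4].argmax();uv=cc[i]+[280,135];print(uv,st[i],v.on(uv,.047))
b=cv2.inRange(cv2.cvtColor(g,cv2.COLOR_BGR2HSV),(15,90,60),(35,255,255));M=cv2.moments(cv2.convexHull(cv2.findNonZero(b)));u=(M['m10']/M['m00']+280,M['m01']/M['m00']+135);print('brass',u,v.on(u,.047))
cv2.imwrite('pics/sock.png',cv2.resize(g,None,fx=8,fy=8))
# tri with top
t=V('top')
print('key etc', t.px([*(ctr+.035*x),.06]))
for q in(tl,tr): print(t.px([*q,.06]))
E
```

```text
(250, 220) [102   7 196]
(380, 120) [100   4 194]
(190, 110) [113   5 203]
(340, 290) [ 45   2 247]
(410, 290) [  0   0 255]
(290, 200) [102   6 198]
(array([ 0.67914   , -0.02433136], dtype=float32), array([ 0.09666009, -0.99531746], dtype=float32), np.int64(205)) -84.45312
(array([0.59990275, 0.07009248], dtype=float32), array([0.99520874, 0.09777325], dtype=float32), np.int64(133)) 5.6109576
(array([ 0.6076719 , -0.12909748], dtype=float32), array([0.9953917 , 0.09589195], dtype=float32), np.int64(160)) 5.5026593
[0.6693078  0.07691111] [ 0.68855757 -0.12130529] 0.19914891
xaxis [0.9953175  0.09666002] 5.546871
ctr [ 0.5893541  -0.03089649] bore [ 0.6241902  -0.02751339]
[301.64074074 155.0962963 ] [ 12  11  20  19 270] [ 0.62481377 -0.02728903  0.047     ]
brass (301.3532668881506, 155.36180984021516) [ 0.62458144 -0.02703002  0.047     ]
key etc [370.64751207 192.59895713]
[325.66293327 172.35050438]
[411.66286294 165.91155331]
```

>>> send_rows --pt "-1.7 -5.1 0 0 0 0" --pt "-1.7 -5.1 0 0 0 0" --pt "-1.7 -5.1 0 0 0 0" --pt "-1.7 -5.1 0 0 0 0" --pt "-1.7 -5.1 0 0 0 0" --pt "-1.7 -5.1 0 0 0 0" --pt "0 0 0 0 0 0" --pt "0 0 0 0 0 0" --pt "0 0 0 0 0 0"

```text
clock: 3.78
tool_pos: [0.4738, 0.2644, 0.2837]
orientation: [180.0, -0.0, -0.1]
wrist_force: [-0.1, -0.2, -0.0]
opening: 0.0478
```

Run:
```python
from m import *
print(arm.get_state()['joints'])
v=V('wrist');cv2.imwrite('pics/w2.png',v.im);print(v.o)
print('orange',blobs(v,(6,170,120),(18,255,255),300)[0])
print('red',blobs(v,(0,150,60),(5,255,255),300)[0])
```

```text
[ 2.35046409e+01 -8.13351339e+00  1.04883241e+02 -1.59230162e-02
  8.32428520e+01  1.13646225e+02]
[0.541622   0.2635436  0.43421125]
orange [(array([188.1,  81.1]), [171, 48, 28, 74, 663]), (array([316.7, 253. ]), [284, 220, 67, 67, 3494])]
red [(array([291.9,   6.9]), [256, 0, 72, 18, 628]), (array([536.1,  46.5]), [525, 27, 23, 40, 834]), (array([309.9, 130. ]), [291, 77, 39, 107, 2073])]
```

View pics/w2.png

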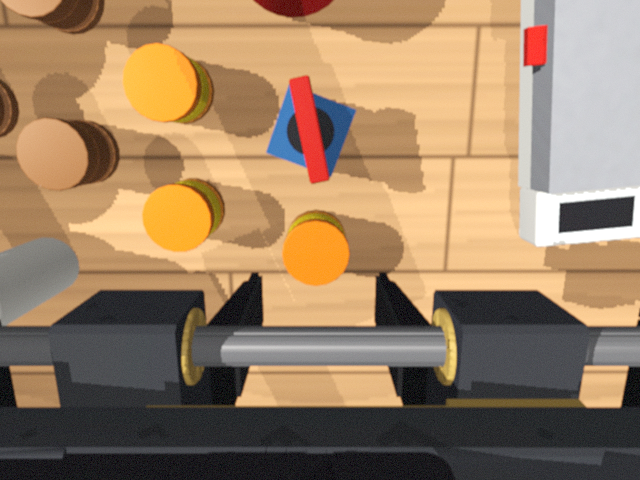

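The wrist view shows the bar from (300,77) to (318,182) over the blue stand. The tubs are at (160,82), (178,217) and (317,252).

Run:
```python
from m import *
v=V('wrist');t=V('top')
hs=cv2.cvtColor(v.im,cv2.COLOR_BGR2HSV)
_,m=blobs(v,(0,150,60),(5,255,255),300,(260,60,350,200))
top=cv2.inRange(hs,(0,150,170),(5,255,255))&m
for k in(m,top):
    r=cv2.minAreaRect(cv2.findNonZero(k));c=r[0];bp=cv2.boxPoints(r);W=np.array([v.on(p,.1) for p in bp])
    e=[W[1]-W[0],W[2]-W[1]];e.sort(key=np.linalg.norm);print(v.on(c,.1).round(4),np.linalg.norm(e[0]),np.linalg.norm(e[1]),np.degrees(np.arctan2(e[1][1],e[1][0])))
kc=c;_,mt=blobs(t,(0,150,80),(5,255,255),30,(215,195,270,250));rt=cv2.minAreaRect(cv2.findNonZero(mt))[0]
print('tri key',tri(v,kc,t,rt).round(4))
# holder top
b=cv2.inRange(hs,(100,120,60),(125,255,255));k=np.zeros_like(b);k[60:200,250:370]=255;b&=k
q=cv2.minAreaRect(cv2.findNonZero(b));W=[v.on(p,.062)[:2].round(3).tolist() for p in cv2.boxPoints(q)];print('holder',v.on(q[0],.062),W)
_,o=blobs(v,(6,170,120),(24,255,255),300,(100,30,360,290));
for c in cv2.findContours(o,cv2.RETR_EXTERNAL,cv2.CHAIN_APPROX_NONE)[0]:
    if cv2.contourArea(c)>1500:
        e=cv2.minEnclosingCircle(c);print('tub',e,v.on(e[0],.062))
        A=[(188.,207.1),(187.5,256.6),(241.4,272.4)];X=v.on(e[0],.062);u=min(A,key=lambda a:np.linalg.norm(t.px(X)-a));print('   tri',tri(v,e[0],t,u).round(4))
```

```text
[0.545  0.2701 0.1   ] 0.016215636600199482 0.07800438309234847 -168.32414003145203
[0.5452 0.2709 0.1   ] 0.014770817825660622 0.07710409297871358 -168.38653488523215
tri key [0.5485 0.2663 0.1518]
holder [0.54504591 0.27057848 0.062     ] [[0.528, 0.309], [0.581, 0.288], [0.562, 0.233], [0.507, 0.253]]
tub ((316.9200134277344, 248.97999572753906), 37.10813522338867) [0.44121943 0.26503758 0.062     ]
   tri [0.4353 0.2657 0.041 ]
tub ((180.1626434326172, 218.09036254882812), 36.58485794067383) [0.46982334 0.38652861 0.062     ]
   tri [0.4681 0.3894 0.0532]
tub ((169.215576171875, 84.3463134765625), 46.501102447509766) [0.58206244 0.38659241 0.062     ]
   tri [0.5875 0.402  0.0159]
```

>>> send_rows --pt "3.55 -0.3 0 0 0 0" --pt "3.55 -0.3 0 0 0 0" --pt "0 0 3.5 0 0 -5.85" --pt "0 0 3.5 0 0 -5.85" --pt "0 0 0 0 0 0" --pt "0 0 0 0 0 0" --pt "0 0 0 0 0 0"

```text
clock: 4.8
tool_pos: [0.5453, 0.272, 0.2162]
orientation: [-180.0, -0.2, 11.6]
wrist_force: [0.4, 0.3, -0.1]
opening: 0.0479
```

Run:
```python
from m import *
s=arm.get_state();print(s['tool_pos'],s['orientation'])
v=V('wrist');cv2.imwrite('pics/w3.png',v.im);print(v.o)
_,m=blobs(v,(0,150,60),(5,255,255),300,(200,150,440,480))
n,l,st,cc=cv2.connectedComponentsWithStats(m);i=1+st[1:,4].argmax();print(st[i])
hs=cv2.cvtColor(v.im,cv2.COLOR_BGR2HSV);k=(l==i)
print(np.percentile(hs[...,2][k],[5,25,50,75,95]))
r=cv2.minAreaRect(cv2.findNonZero(k.astype(np.uint8)));bp=cv2.boxPoints(r)
for z in(.095,.1,.105):
    W=np.array([v.on(p,z) for p in bp]);e=[W[1]-W[0],W[2]-W[1]];e.sort(key=np.linalg.norm);print(z,v.on(r[0],z).round(4),[np.linalg.norm(x).round(4) for x in e],np.degrees(np.arctan2(e[1][1],e[1][0])))
print(bp.tolist(),v.px(s['tool_pos']))
```

```text
[0.54526469 0.27202664 0.21621111] [-179.96218626   -0.2189391    11.63010421]
[0.61123356 0.28471705 0.3669462 ]
[ 308  181   26  122 2761]
[159. 220. 222. 224. 226.]
0.095 [0.5457 0.27   0.095 ] [np.float64(0.0159), np.float64(0.0821)] -167.83819712366034
0.1 [0.5469 0.2702 0.1   ] [np.float64(0.0156), np.float64(0.0806)] -167.83819712366028
0.105 [0.5481 0.2705 0.105 ] [np.float64(0.0153), np.float64(0.0791)] -167.8381971236603
[[308.0, 181.0], [333.0, 181.0], [333.0, 302.0], [308.0, 302.0]] [316.23947871 317.68017954]
```

View pics/w3.png

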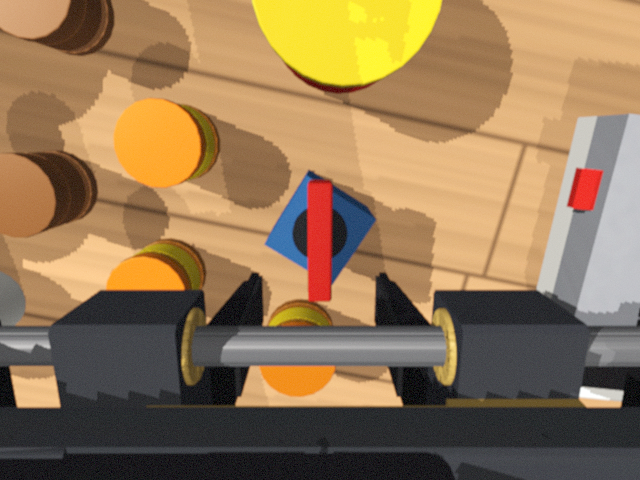

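The bar measures 80.6 mm at z = 0.10, so its height checks out, and it lies along the tool's x axis at columns 308–333. I'll lower and grip it.

>>> send_rows --pt "0 0.15 4 0 0 0" --pt "0 0 4 0 0 0" --pt "0 0 2.4 0 0 0" --pt "0 0 2.0 0 0 0" --pt "0 0 0 0 0 0" --pt "0 0 0 0 0 0"

```text
clock: 5.6
tool_pos: [0.5455, 0.2707, 0.0912]
orientation: [-180.0, -0.1, 11.7]
wrist_force: [0.4, 0.5, 0.3]
opening: 0.0474
```

>>> send_rows --pt "0 0 0 0 0 0" --pt "0 0 0 0 0 0" --pt "0 0 0 0 0 0" --pt "0 0 0 0 0 0" --pt "0 0 0 0 0 0" --pt "0 0 0 0 0 0" --hand 0 --newtons 40

```text
clock: 6.35
tool_pos: [0.5446, 0.2704, 0.09]
orientation: [-180.0, -0.0, 11.7]
wrist_force: [-1.3, 0.1, 2.6]
opening: 0.0163
```

>>> send_rows --pt "0 0 -1 0 0 0" --pt "0 0 -2 0 0 0" --pt "0 0 -4 0 0 0" --pt "0 0 0 0 0 0" --pt "0 0 0 0 0 0" --pt "0 0 0 0 0 0"

```text
clock: 7.1
tool_pos: [0.5435, 0.2698, 0.1579]
orientation: [180.0, 0.2, 11.7]
wrist_force: [0.1, 0.9, -1.1]
opening: 0.0161
```

Run:
```python
from m import *
s=arm.get_state();print(s['tool_pos'],s['orientation'],s['wrist_force'])
v=V('wrist');cv2.imwrite('pics/w4.png',v.im)
```

```text
[0.54345959 0.26983809 0.15793184] [1.79966891e+02 1.67130552e-01 1.16873408e+01] [ 0.10461268  0.86638204 -1.07232763]
```

View pics/w4.png

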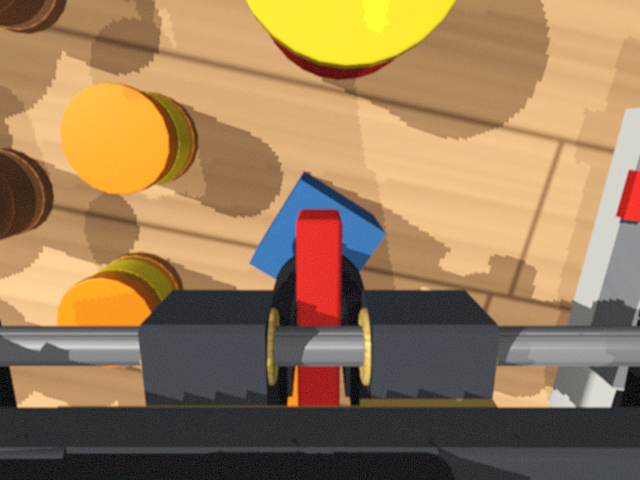

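```bash
cat > k.py <<'E'
from m import *
def keyoff(v=None,show=True):
    v=v or V('wrist'); p,R=pose(); hs=cv2.cvtColor(v.im,cv2.COLOR_BGR2HSV)
    cols=range(305,333,3)
    out=[]
    for u in cols:
        V_=hs[195:260,u,2].astype(int);red=((hs[195:260,u,0]<6)|(hs[195:260,u,0]>174))&(hs[195:260,u,1]>150)
        r=np.argmax(red);g=np.diff(V_[r+3:r+25]);out.append((195+r,195+r+3+np.argmax(abs(g))+.5))
    a,b=np.median(out,0)
    for row,dz in((a-.5,-.014),(b,.010)):
        X=v.on((318,row),p[2]+dz);print('end in tool',(R.T@(X-p)).round(4),row)
E
python3 - <<'E'
from k import *
keyoff()
s=[arm.get_state()['tool_pos'] for _ in range(3)];print(s)
c=V('wrist');print(pose()[0])
E
```

```text
end in tool [0.0392 0.0007 0.0139] 209.5
end in tool [ 0.04    0.0007 -0.0101] 219.5
[array([0.54362465, 0.26988373, 0.15797065]), array([0.54362465, 0.26988373, 0.15797065]), array([0.54362465, 0.26988373, 0.15797065])]
[0.5437855  0.26997475 0.15821732]
```

>>> send_rows --pt "0 0 -5 0 0 0" --pt "0 0 -3 0 0 0" --pt "0.31 5.13 0 0 0 0" --pt "0.31 5.13 0 0 0 0" --pt "0.31 5.13 0 0 0 0" --pt "0.31 5.13 0 0 0 0" --pt "0.31 5.13 0 0 0 0" --pt "0.31 5.13 0 0 0 0" --pt "0 0 0 0 0 0"

```text
clock: 8.38
tool_pos: [0.6253, -0.0306, 0.2387]
orientation: [180.0, 0.1, 11.4]
wrist_force: [-0.7, -0.2, -1.0]
opening: 0.0158
```

>>> send_rows --pt "0 0 0 0 0 9.45" --pt "0 0 0 0 0 9.45" --pt "0 0 0 0 0 9.45" --pt "0 0 0 0 0 9.45" --pt "0 0 0 0 0 9.45" --pt "0 0 0 0 0 9.45" --pt "0 0 0 0 0 9.45" --pt "0 0 0 0 0 0" --pt "0 0 0 0 0 0" --pt "0 0 0 0 0 0" --pt "0 0 0 0 0 0"

```text
clock: 9.75
tool_pos: [0.625, -0.0273, 0.2396]
orientation: [180.0, 0.0, -54.4]
wrist_force: [-0.7, -0.5, -1.9]
opening: 0.0162
```

```bash
cat > err.py <<'E'
from m import *
import sys
def err(x,y,yaw):
    s=arm.get_state();p,R=pose();d=R.T@(np.array([x,y,p[2]])-p)
    print('pos',p.round(4),'rpy',s['orientation'].round(2),'F',s['wrist_force'].round(1),'j6',s['joints'][5].round(1),'t',round(s['clock'],1))
    print('tool shift cm',(d*100).round(2),'turn z',((s['orientation'][2]-yaw+180)%360-180).round(2))
if __name__=='__main__': err(*map(float,sys.argv[1:4]))
E
python3 err.py .6245 -.0273 -54.45
```

```text
pos [ 0.625  -0.0273  0.2396] rpy [ 1.800e+02  1.000e-02 -5.442e+01] F [-0.7 -0.5 -1.9] j6 137.0 t 9.8
tool shift cm [-0.03  0.04  0.  ] turn z 0.03
```

>>> send_rows --pt "-0.03 0.04 3 0 0 0" --pt "0 0 3 0 0 0" --pt "0 0 3 0 0 0" --pt "0 0 0.8 0 0 0" --pt "0 0 0 0 0 0" --pt "0 0 0 0 0 0" --pt "0 0 0 0 0 0"

```text
clock: 10.62
tool_pos: [0.6255, -0.0275, 0.1434]
orientation: [-179.9, -0.1, -54.5]
wrist_force: [-0.1, 0.1, -1.8]
opening: 0.016
```

>>> send_rows --pt "0 0 0.2 0 0 0" --pt "0 0 0.2 0 0 0" --pt "0 0 0.2 0 0 0" --pt "0 0 0.2 0 0 0" --pt "0 0 0 0 0 0" --pt "0 0 0 0 0 0"

```text
clock: 11.38
tool_pos: [0.6245, -0.0273, 0.1335]
orientation: [-180.0, 0.0, -54.5]
wrist_force: [0.3, 0.6, -1.6]
opening: 0.0158
```

```bash
python3 err.py .6245 -.0273 -54.45
```

```text
pos [ 0.6245 -0.0273  0.1335] rpy [-1.7999e+02  1.0000e-02 -5.4460e+01] F [ 0.3  0.6 -1.6] j6 137.0 t 11.4
tool shift cm [-0.  0. -0.] turn z -0.01
```

>>> send_rows --pt "0 0 0.2 0 0 0" --pt "0 0 0.2 0 0 0" --pt "0 0 0 0 0 0" --pt "0 0 0 0 0 0"

```text
clock: 11.88
tool_pos: [0.6245, -0.0273, 0.1295]
orientation: [-180.0, 0.0, -54.5]
wrist_force: [0.7, 0.1, -2.1]
opening: 0.0162
```

>>> send_rows --pt "0 0 0.2 0 0 0" --pt "0 0 0.2 0 0 0" --pt "0 0 0.2 0 0 0" --pt "0 0 0.2 0 0 0" --pt "0 0 0.2 0 0 0" --pt "0 0 0 0 0 0" --pt "0 0 0 0 0 0"

```text
clock: 12.75
tool_pos: [0.6245, -0.0273, 0.1194]
orientation: [-180.0, 0.0, -54.5]
wrist_force: [1.3, 1.3, -1.9]
opening: 0.0163
```

Inserted 15 mm deep with no resistance. Now I'll turn it counter-clockwise.

>>> send_rows --pt "0 0 0 0 0 -8" --pt "0 0 0 0 0 -8" --pt "0 0 0 0 0 -8" --pt "0 0 0 0 0 -8" --pt "0 0 0 0 0 -8" --pt "0 0 0 0 0 -8" --pt "0 0 0 0 0 -8" --pt "0 0 0 0 0 -8" --pt "0 0 0 0 0 -8" --pt "0 0 0 0 0 -8" --pt "0 0 0 0 0 0"

```text
clock: 14.12
tool_pos: [0.6244, -0.027, 0.1195]
orientation: [-179.9, 0.0, 25.4]
wrist_force: [-0.2, 2.4, -0.8]
opening: 0.0164
```

```bash
python3 err.py .6245 -.0273 25.5; python3 -c "
from k import *
s=arm.get_state();print(s['moment'],s['opening']);keyoff()
t=V('top');cv2.imwrite('pics/t1.png',cv2.resize(t.im[140:300,290:450],(640,640)))"
```

```text
pos [ 0.6244 -0.027   0.1195] rpy [-179.94    0.     25.44] F [-0.2  2.4 -0.8] j6 57.1 t 14.1
tool shift cm [-0.    0.04 -0.  ] turn z -0.06
[ 0.55859996 -0.12963861  0.01061909] 0.01635814747968385
end in tool [0.0392 0.0006 0.014 ] 209.5
end in tool [ 0.0399  0.0006 -0.01  ] 219.5
```

>>> send_rows --pt "0 0 0 0 0 -8" --pt "0 0 0 0 0 -8" --pt "0 0 0 0 0 -8" --pt "0 0 0 0 0 -8" --pt "0 0 0 0 0 -8" --pt "0 0 0 0 0 -8" --pt "0 0 0 0 0 -8" --pt "0 0 0 0 0 -8" --pt "0 0 0 0 0 -8" --pt "0 0 0 0 0 -8" --pt "0 0 0 0 0 0"

```text
clock: 15.6
tool_pos: [0.6244, -0.0273, 0.1195]
orientation: [-180.0, -0.0, 105.4]
wrist_force: [0.6, 2.7, -2.5]
opening: 0.0158
```

>>> send_rows --pt "0 0 0 0 0 -8" --pt "0 0 0 0 0 -8" --pt "0 0 0 0 0 -8" --pt "0 0 0 0 0 -8" --pt "0 0 0 0 0 -8" --pt "0 0 0 0 0 -8" --pt "0 0 0 0 0 -8" --pt "0 0 0 0 0 -8" --pt "0 0 0 0 0 -8" --pt "0 0 0 0 0 -8" --pt "0 0 0 0 0 0"

```text
clock: 16.98
tool_pos: [0.6245, -0.0272, 0.1196]
orientation: [180.0, -0.0, -174.7]
wrist_force: [0.9, 2.3, -1.1]
opening: 0.016
```

>>> send_rows --pt "0 0 0 0 0 -5" --pt "0 0 0 0 0 -5" --pt "0 0 0 0 0 -5" --pt "0 0 0 0 0 -5" --pt "0 0 0 0 0 -4" --pt "0 0 0 0 0 0" --pt "0 0 0 0 0 0"

```text
clock: 17.85
tool_pos: [0.6243, -0.0275, 0.1195]
orientation: [180.0, -0.0, -150.6]
wrist_force: [-1.2, 2.5, -2.1]
opening: 0.016
```

```bash
python3 err.py .6245 -.0273 209.5; python3 -c "
from k import *
s=arm.get_state();print(s['moment'],s['opening']);keyoff()
t=V('top');cv2.imwrite('pics/t1.png',cv2.resize(t.im[140:300,290:450],(640,640)))"
```

```text
pos [ 0.6243 -0.0275  0.1195] rpy [ 1.7998e+02 -4.0000e-02 -1.5062e+02] F [-1.2  2.5 -2.1] j6 -126.8 t 17.9
tool shift cm [-0.03  0.   -0.  ] turn z -0.12
[ 0.6613063  -0.04978663 -0.00464631] 0.016014663315081175
end in tool [ 0.039  -0.0009  0.014 ] 210.5
end in tool [ 0.0401 -0.0009 -0.01  ] 219.5
```

>>> send_rows --pt "0 0 0 0 0 -3" --pt "0 0 0 0 0 -3" --pt "0 0 0 0 0 -3" --pt "0 0 0 0 0 0" --pt "0 0 0 0 0 0"

```text
clock: 18.58
tool_pos: [0.6244, -0.0273, 0.1196]
orientation: [180.0, -0.0, -141.5]
wrist_force: [-1.0, 2.1, -1.0]
opening: 0.0159
```

```bash
python3 err.py .6245 -.0273 218.5; python3 -c "
from k import *
s=arm.get_state();print(s['moment'],s['joint_torque'],s['opening']);v=V('wrist');keyoff(v);cv2.imwrite('pics/w5.png',v.im)"
```

```text
pos [ 0.6244 -0.0273  0.1196] rpy [ 179.97   -0.   -141.54] F [-1.   2.1 -1. ] j6 -135.9 t 18.6
tool shift cm [-0.   -0.01 -0.  ] turn z -0.04
[ 0.88027038  0.02025441 -0.02507797] [-1.80204168e+00 -4.21918666e+01 -3.49003565e+01 -1.00550529e+00
 -3.08365747e-01 -1.11389285e-02] 0.015852055350526747
end in tool [ 0.0391 -0.0009  0.014 ] 210.5
end in tool [ 0.0402 -0.0009 -0.01  ] 219.5
```

>>> send_rows --pt "0 0 0 0 0 -3" --pt "0 0 0 0 0 -2" --pt "0 0 0 0 0 0" --pt "0 0 0 0 0 0"

```text
clock: 19.12
tool_pos: [0.6244, -0.0273, 0.1196]
orientation: [180.0, 0.0, -136.5]
wrist_force: [-1.5, 3.0, -1.3]
opening: 0.0163
```

```bash
python3 err.py .6245 -.0273 223.5; python3 -c "
from k import *
s=arm.get_state();print(s['moment'],s['joint_torque'],s['opening']);v=V('wrist');keyoff(v);cv2.imwrite('pics/w5.png',v.im)
t=V('top');cv2.imwrite('pics/t2.png',t.im);print(blobs(t,(0,150,80),(6,255,255),5,(300,180,345,215)))"
```

```text
pos [ 0.6244 -0.0273  0.1196] rpy [ 179.97    0.   -136.5 ] F [-1.5  3.  -1.3] j6 -140.9 t 19.1
tool shift cm [-0.   -0.01 -0.  ] turn z 0.0
[ 0.99003979  0.13150018 -0.00728415] [ -2.16037139 -42.22353458 -35.13704181  -1.20751865  -0.46690308
  -0.04730543] 0.016308418650040964
end in tool [ 0.0395 -0.0009  0.014 ] 209.5
end in tool [ 0.0404 -0.0008 -0.01  ] 219.0
([], array([[0, 0, 0, ..., 0, 0, 0],
       [0, 0, 0, ..., 0, 0, 0],
       [0, 0, 0, ..., 0, 0, 0],
       ...,
       [0, 0, 0, ..., 0, 0, 0],
       [0, 0, 0, ..., 0, 0, 0],
       [0, 0, 0, ..., 0, 0, 0]], shape=(480, 640), dtype=uint8))
```

View pics/w5.png

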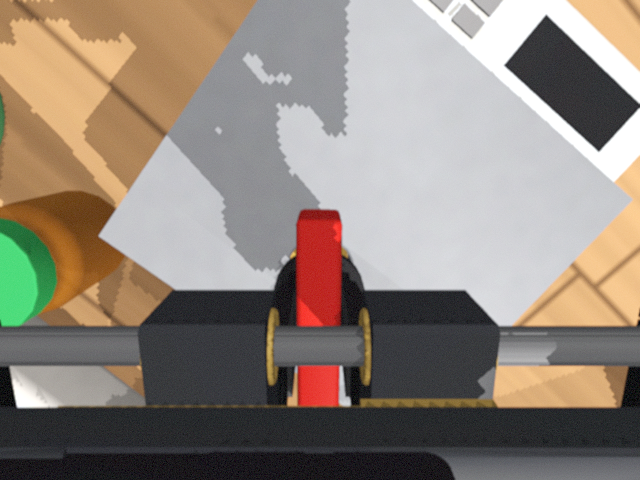

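>>> send_rows --pt "0 0 0 0 0 6" --pt "0 0 0 0 0 6" --pt "0 0 0 0 0 4" --pt "0 0 -1 0 0 0" --pt "0 0 -2 0 0 0" --pt "0 0 -5 0 0 0" --pt "0 0 -4.5 0 0 0" --pt "0 0 0 0 0 0" --pt "0 0 0 0 0 0" --pt "0 0 0 0 0 0"

```text
clock: 20.48
tool_pos: [0.6236, -0.0275, 0.2426]
orientation: [179.9, -0.2, -152.5]
wrist_force: [-0.5, 0.5, -2.1]
opening: 0.0163
```

>>> send_rows --pt "0 0 0 0 0 10" --pt "0 0 0 0 0 10" --pt "0 0 0 0 0 10" --pt "0 0 0 0 0 10" --pt "0 0 0 0 0 10" --pt "0 0 0 0 0 10" --pt "0 0 0 0 0 10" --pt "0 0 0 0 0 10" --pt "0 0 0 0 0 10" --pt "0 0 0 0 0 10" --pt "0 0 0 0 0 10" --pt "0 0 0 0 0 10"

```text
clock: 21.98
tool_pos: [0.6237, -0.0274, 0.2425]
orientation: [-179.8, 0.0, 87.2]
wrist_force: [-0.7, 1.5, -1.5]
opening: 0.0156
```

>>> send_rows --pt "0 0 0 0 0 10" --pt "0 0 0 0 0 10" --pt "0 0 0 0 0 10" --pt "0 0 0 0 0 10" --pt "0 0 0 0 0 10" --pt "0 0 0 0 0 10" --pt "0 0 0 0 0 10" --pt "0 0 0 0 0 6" --pt "0 0 0 0 0 0" --pt "0 0 0 0 0 0" --pt "0 0 0 0 0 0"

```text
clock: 23.35
tool_pos: [0.6244, -0.0274, 0.2442]
orientation: [-180.0, 0.0, 11.6]
wrist_force: [-0.4, -0.8, -1.4]
opening: 0.0162
```

```bash
python3 err.py .5448 .2704 11.65; python3 -c "
from k import *
s=arm.get_state();print(s['moment'],s['opening']);v=V('wrist');keyoff(v);cv2.imwrite('pics/w6.png',v.im)
t=V('top');cv2.imwrite('pics/t2.png',t.im);print(blobs(t,(0,150,80),(6,255,255),5,(300,180,345,215))[0])"
```

```text
pos [ 0.6244 -0.0274  0.2442] rpy [-1.7999e+02  4.0000e-02  1.1590e+01] F [-0.4 -0.8 -1.4] j6 71.0 t 23.4
tool shift cm [-1.820e+00 -3.077e+01  1.000e-02] turn z -0.06
[0.01902076 0.02731583 0.05381696] 0.016188361274065786
end in tool [0.0393 0.0006 0.014 ] 209.5
end in tool [ 0.0404  0.0006 -0.01  ] 218.5
[]
```

View pics/w6.png

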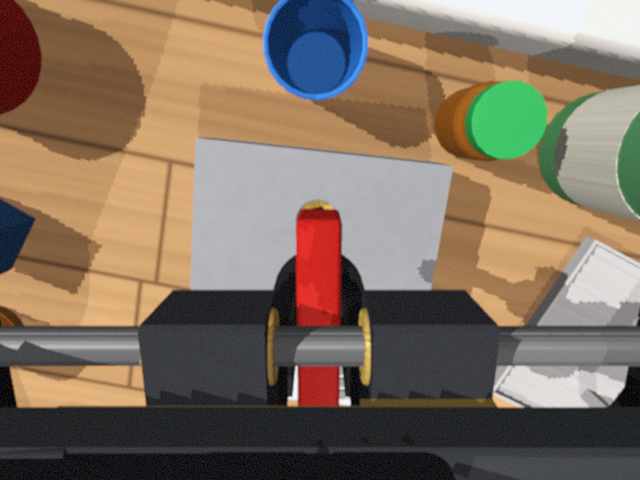

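The red tongue is gone from the deck's left edge, so the screw is unlocked. The key goes back to its stand.

>>> send_rows --pt "-0.3 -5.13 0 0 0 0" --pt "-0.3 -5.13 0 0 0 0" --pt "-0.3 -5.13 0 0 0 0" --pt "-0.3 -5.13 0 0 0 0" --pt "-0.3 -5.13 0 0 0 0" --pt "-0.3 -5.13 0 0 0 0" --pt "0 0 0 0 0 0" --pt "0 0 0 0 0 0" --pt "0 0 0 0 0 0"

```text
clock: 24.58
tool_pos: [0.5458, 0.2695, 0.2447]
orientation: [180.0, -0.0, 11.5]
wrist_force: [0.5, 0.9, -1.2]
opening: 0.0161
```

```bash
python3 err.py .5450 .2704 11.65
```

```text
pos [0.5458 0.2695 0.2447] rpy [179.98  -0.    11.46] F [ 0.5  0.9 -1.2] j6 99.8 t 24.6
tool shift cm [-0.06 -0.1  -0.  ] turn z -0.19
```

Key bottom needs to go from 0.156 to 0.002, so it's 15.3 cm down.

>>> send_rows --pt "-0.06 -0.1 3 0 0 0" --pt "0 0 3 0 0 0" --pt "0 0 1.5 0 0 0" --pt "0 0 0 0 0 0" --pt "0 0 1 0 0 0" --pt "0 0 1 0 0 0" --pt "0 0 1 0 0 0" --pt "0 0 1 0 0 0" --pt "0 0 0 0 0 0"

```text
clock: 25.7
tool_pos: [0.5437, 0.2712, 0.1281]
orientation: [180.0, 0.1, 11.5]
wrist_force: [-1.1, -0.7, -2.1]
opening: 0.016
```

>>> send_rows --pt "0 0 1 0 0 0" --pt "0 0 1 0 0 0" --pt "0 0 1 0 0 0" --pt "0 0 0.5 0 0 0" --pt "0 0 0 0 0 0" --pt "0 0 0 0 0 0"

```text
clock: 26.45
tool_pos: [0.5448, 0.2716, 0.095]
orientation: [-180.0, -0.0, 11.5]
wrist_force: [0.0, 0.1, -1.6]
opening: 0.0162
```

>>> send_rows --pt "0 0 0.2 0 0 0" --pt "0 0 0.2 0 0 0" --pt "0 0 0 0 0 0" --pt "0 0 0 0 0 0"

```text
clock: 26.95
tool_pos: [0.5446, 0.2715, 0.0907]
orientation: [-180.0, -0.0, 11.5]
wrist_force: [0.7, -0.5, -1.4]
opening: 0.0159
```

>>> send_rows --pt "0 0 0 0 0 0" --pt "0 0 0 0 0 0" --pt "0 0 0 0 0 0" --pt "0 0 0 0 0 0" --pt "0 0 -2 0 0 0" --pt "0 0 -5 0 0 0" --pt "0 0 -6 0 0 0" --pt "0 0 -5 0 0 0" --pt "0 0 0 0 0 0" --pt "0 0 0 0 0 0" --hand 0.5

```text
clock: 28.2
tool_pos: [0.5445, 0.2714, 0.2714]
orientation: [-180.0, -0.1, 11.5]
wrist_force: [0.5, 0.7, -0.4]
opening: 0.0475
```

```bash
python3 err.py .47 -.35 11.65; python3 -c "
from k import *
v=V('wrist');cv2.imwrite('pics/w7.png',v.im)
r=cv2.minAreaRect(cv2.findNonZero(blobs(v,(0,150,60),(5,255,255),300,(240,60,400,300))[1]));W=np.array([v.on(p,.1) for p in cv2.boxPoints(r)]);print(W.mean(0),np.linalg.norm(W[1]-W[0]),np.linalg.norm(W[2]-W[1]))
t=V('top');cv2.imwrite('pics/t2.png',t.im);print(blobs(t,(6,170,120),(18,255,255),150,(150,170,300,320))[0])
cv2.imwrite('pics/t2c.png',np.hstack([cv2.resize(t.im[140:300,170:330],(400,400)),cv2.resize(v.im[100:400,170:470],(400,400))]))"
```

```text
pos [0.5445 0.2714 0.2714] rpy [-1.7999e+02 -5.0000e-02  1.1540e+01] F [ 0.5  0.7 -0.4] j6 99.9 t 28.2
tool shift cm [-1.972e+01  5.940e+01 -3.000e-02] turn z -0.11
[0.57434641 0.27097083 0.1       ] 0.13689446267475944 0.023129683629364756
[]
```

View pics/t2c.png

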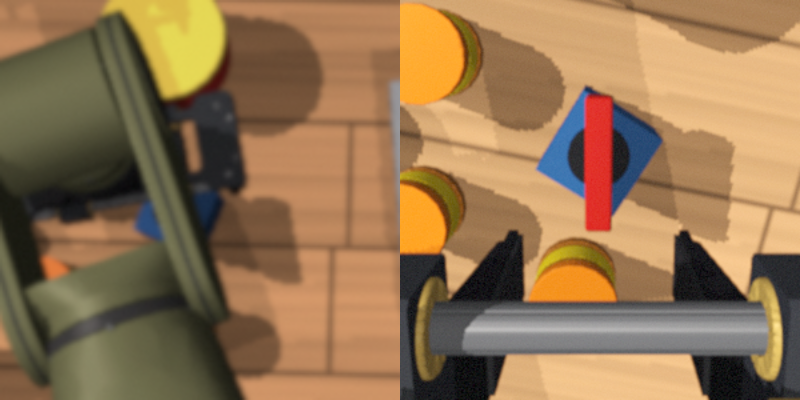

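The key stands in its hole with the collar down. Next, the tray.

>>> send_rows --pt "0 0 0 0 0 5.8" --pt "0 0 0 0 0 5.8" --pt "-0.6 6.0 0 0 0 0" --pt "-0.6 6.0 0 0 0 0" --pt "-0.6 6.0 0 0 0 0" --pt "-0.6 6.0 0 0 0 0" --pt "-0.6 6.0 0 0 0 0" --pt "-0.6 6.0 0 0 0 0" --pt "-0.6 6.0 0 0 0 0" --pt "-0.6 6.0 0 0 0 0" --pt "-0.6 6.0 0 0 0 0" --pt "-0.6 6.0 0 0 0 0" --hand 0.6

```text
clock: 29.8
tool_pos: [0.4827, -0.3299, 0.2686]
orientation: [-179.9, 0.1, -0.1]
wrist_force: [0.8, 1.0, 0.5]
opening: 0.0575
```

>>> send_rows --pt "-1.5 2.0 -3 0 0 0" --pt "-1.5 0 -3 0 0 0" --pt "0 0 0 0 0 7.5" --pt "0 0 0 0 0 7.5" --pt "0 0 0 0 0 0" --pt "0 0 0 0 0 0" --pt "0 0 0 0 0 0"

```text
clock: 30.68
tool_pos: [0.4538, -0.3483, 0.3301]
orientation: [-180.0, 0.0, -15.0]
wrist_force: [-0.4, 0.0, -0.7]
opening: 0.0571
```

```bash
python3 err.py .535 -.357 -15; python3 -c "
from k import *
v=V('wrist');cv2.imwrite('pics/w8.png',v.im)"
```

```text
pos [ 0.4538 -0.3483  0.3301] rpy [-1.7997e+02  5.0000e-02 -1.5000e+01] F [-0.4  0.  -0.7] j6 62.1 t 30.7
tool shift cm [ 8.07 -1.26 -0.01] turn z -0.0
```

View pics/w8.png

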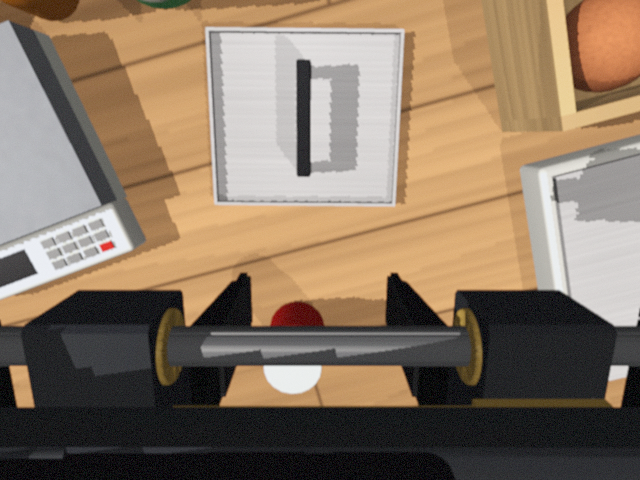

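The wrist view shows the tray rim corners at (206,28), (404,29), (396,205) and (214,204), with the bar along the columns near 303.

```bash
cat > tr.py <<'E'
from k import *
def bar(v,z,roi):
    hs=cv2.cvtColor(v.im,cv2.COLOR_BGR2HSV);m=cv2.inRange(hs,(0,0,0),(180,255,70));k=np.zeros_like(m);x0,y0,x1,y1=roi;k[y0:y1,x0:x1]=255;m&=k
    n,l,st,cc=cv2.connectedComponentsWithStats(m);i=1+st[1:,4].argmax();r=cv2.minAreaRect(cv2.findNonZero((l==i).astype(np.uint8)))
    bp=cv2.boxPoints(r);W=np.array([v.on(p,z) for p in bp]);e=[W[1]-W[0],W[2]-W[1]];e.sort(key=np.linalg.norm)
    print('bar',bp.round(1).tolist(),W.mean(0).round(4),[np.linalg.norm(q).round(4) for q in e],np.degrees(np.arctan2(e[1][1],e[1][0])).round(2));return W.mean(0)
def quad(v,q,z,lo,hi,tol=5):
    m=cv2.inRange(cv2.cvtColor(v.im,cv2.COLOR_BGR2HSV),lo,hi);c=np.vstack(cv2.findContours(m,cv2.RETR_EXTERNAL,cv2.CHAIN_APPROX_NONE)[0])[:,0]
    L=[]
    for a,b in zip(q,q[1:]+q[:1]):
        a,b=np.array(a,float),np.array(b,float);d=(b-a)/np.linalg.norm(b-a);r=c-a;t=r@d;n=abs(r@[-d[1],d[0]])
        k=(n<tol)&(t>12)&(t<np.linalg.norm(b-a)-12);L.append(line(np.array([v.on(p,z)[:2] for p in c[k]])))
    C=np.array([inter(L[i-1],L[i]) for i in range(4)])
    print('corners',C.round(4).tolist(),'ctr',C.mean(0).round(4),'sides',[np.linalg.norm(C[i]-C[i-1]).round(4) for i in range(4)],'ang',[np.degrees(np.arctan2(e[1][1],e[1][0])).round(2) for e in L]);return C
E
python3 - <<'E'
from tr import *
v=V('wrist')
bar(v,.054,(285,45,325,190))
quad(v,[(206,28),(404,29),(396,205),(214,204)],.014,(0,0,140),(180,40,255))
E
```

```text
bar [[297.0, 61.0], [310.0, 61.0], [310.0, 175.0], [297.0, 175.0]] [ 0.5365 -0.3561  0.054 ] [np.float64(0.0121), np.float64(0.1057)] 164.78
corners [[0.6498000025749207, -0.2833999991416931], [0.5964999794960022, -0.4758000075817108], [0.42419999837875366, -0.42800000309944153], [0.477400004863739, -0.23600000143051147]] ctr [ 0.537  -0.3558] sides [np.float32(0.1789), np.float32(0.1997), np.float32(0.1788), np.float32(0.1993)] ang [np.float32(74.52), np.float32(-15.5), np.float32(74.53), np.float32(-15.38)]
```

>>> send_rows --pt "4.1 -0.7 0 0 0 0.45" --pt "4.1 -0.7 0 0 0 0" --pt "0 0 5 0 0 0" --pt "0 0 5 0 0 0" --pt "0 0 5 0 0 0" --pt "0 0 5 0 0 0" --pt "0 0 0 0 0 0" --pt "0 0 0 0 0 0" --pt "0 0 0 0 0 0"

```text
clock: 31.9
tool_pos: [0.5383, -0.3579, 0.1344]
orientation: [179.9, -0.3, -15.5]
wrist_force: [0.2, -0.4, 0.6]
opening: 0.0575
```

```bash
python3 err.py .5368 -.3559 -15.45
```

```text
pos [ 0.5383 -0.3579  0.1344] rpy [179.88  -0.3  -15.51] F [ 0.2 -0.4  0.6] j6 67.1 t 31.9
tool shift cm [-0.2  -0.15 -0.  ] turn z -0.06
```

>>> send_rows --pt "-0.1 -0.1 3 0 0 0" --pt "0 0 3 0 0 0" --pt "0 0 2 0 0 0" --pt "0 0 0.7 0 0 0" --pt "0 0 0 0 0 0" --pt "0 0 0 0 0 0" --pt "0 0 0 0 0 0"

```text
clock: 32.78
tool_pos: [0.5366, -0.3558, 0.0449]
orientation: [180.0, -0.1, -15.5]
wrist_force: [-0.5, 0.4, 0.4]
opening: 0.057
```

>>> send_rows --pt "0 0 0 0 0 0" --pt "0 0 0 0 0 0" --pt "0 0 0 0 0 0" --pt "0 0 0 0 0 0" --pt "0 0 0 0 0 0" --pt "0 0 0 0 0 0" --pt "0 0 0 0 0 0" --pt "0 0 0 0 0 0" --hand 0 --newtons 50

```text
clock: 33.78
tool_pos: [0.536, -0.3551, 0.0436]
orientation: [-180.0, 0.0, -15.5]
wrist_force: [-0.5, 1.1, 0.0]
opening: 0.0138
```

>>> send_rows --pt "0 0 -1 0 0 0" --pt "0 0 -2 0 0 0" --pt "0 0 -4 0 0 0" --pt "0 0 -5 0 0 0" --pt "0 0 -5 0 0 0" --pt "0 0 -5 0 0 0" --pt "0 0 0 0 0 0" --pt "0 0 0 0 0 0" --pt "0 0 0 0 0 0"

```text
clock: 34.9
tool_pos: [0.5347, -0.3544, 0.2601]
orientation: [-179.9, 0.3, -15.5]
wrist_force: [-0.2, -0.0, -5.9]
opening: 0.0134
```

```bash
python3 err.py .5895 -.0309 5.55; python3 -c "
from k import *
v=V('wrist');cv2.imwrite('pics/w9.png',v.im)"
```

```text
pos [ 0.5347 -0.3544  0.2601] rpy [-179.88    0.3   -15.52] F [-0.2 -0.  -5.9] j6 67.2 t 34.9
tool shift cm [ -3.38 -32.64   0.09] turn z -21.07
```

View pics/w9.png

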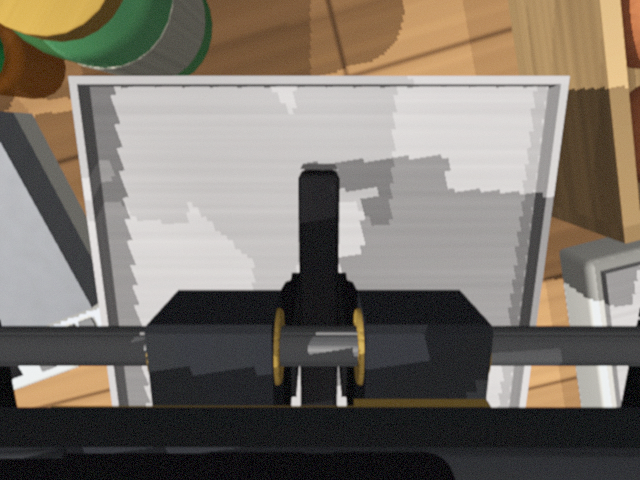

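```bash
cat > to.py <<'E'
from tr import *
def trayoff(v=None,dz=-.0296):
    v=v or V('wrist');p,R=pose();z=p[2]+dz
    m=cv2.inRange(cv2.cvtColor(v.im,cv2.COLOR_BGR2HSV),(0,0,110),(180,40,255))
    for u,c in((70,77),(569,77)): print('corner tool',(R.T@(v.on((u,c),z)-p)).round(4))
    rows=[]
    for u in range(120,520,5):
        g=v.im[55:110,u].astype(int).max(1)-v.im[55:110,u].astype(int).min(1)
        k=np.argmax(g<25);rows.append((u,55+k-.5))
    P=np.array([(R.T@(v.on(q,z)-p))[:2] for q in rows]);d=line(P);print('front x',np.median(P[:,0]).round(4),'ang',np.degrees(np.arctan2(d[1][0],d[1][1])).round(2))
E
python3 -c "
from to import *
trayoff()"
```

```text
corner tool [ 0.0899 -0.0979  0.0294]
corner tool [0.09   0.0996 0.029 ]
front x 0.0906 ang 178.68
```

>>> send_rows --pt "-0.5 -4.1 0 0 0 0" --pt "-0.5 -4.1 0 0 0 0" --pt "-0.4 -4.1 0 0 0 0" --pt "-0.4 -4.1 0 0 0 0" --pt "-0.4 -4.1 0 0 0 0" --pt "-0.4 -4.1 0 0 0 0" --pt "-0.4 -4.0 0 0 0 0" --pt "-0.4 -4.0 0 0 0 0" --pt "0 0 0 0 0 -7" --pt "0 0 0 0 0 -7" --pt "0 0 0 0 0 -7" --pt "0 0 0 0 0 0"

```text
clock: 36.5
tool_pos: [0.59, -0.032, 0.2624]
orientation: [-180.0, 0.1, 5.4]
wrist_force: [1.1, 0.1, -4.6]
opening: 0.0139
```

>>> send_rows --pt "0 0 3 0 0 0" --pt "0 0 3 0 0 0" --pt "0 0 0 0 0 0" --pt "0 0 0 0 0 0" --pt "0 0 0 0 0 0" --pt "0 0 0 0 0 0"

```text
clock: 37.25
tool_pos: [0.5911, -0.0322, 0.2053]
orientation: [180.0, -0.1, 5.5]
wrist_force: [-0.4, -0.0, -5.2]
opening: 0.0141
```

```bash
python3 err.py .5895 -.0309 5.55; python3 -c "
from to import *
v=V('wrist');trayoff(v);cv2.imwrite('pics/w10.png',v.im)"
```

```text
pos [ 0.5911 -0.0322  0.2053] rpy [ 1.7997e+02 -1.4000e-01  5.4700e+00] F [-0.4 -0.  -5.2] j6 76.2 t 37.2
tool shift cm [-0.15 -0.15 -0.  ] turn z -0.08
corner tool [ 0.0902 -0.0983  0.0297]
corner tool [0.0905 0.1008 0.0298]
front x 0.0909 ang 0.24
```

>>> send_rows --pt "-0.17 -0.17 3 0 0 0" --pt "0 0 3 0 0 0" --pt "0 0 2 0 0 0" --pt "0 0 1.2 0 0 0" --pt "0 0 0 0 0 0" --pt "0 0 0 0 0 0" --pt "0 0 0 0 0 0" --pt "0 0 0 0 0 0"

```text
clock: 38.3
tool_pos: [0.589, -0.0306, 0.1125]
orientation: [180.0, -0.1, 5.5]
wrist_force: [-0.1, -0.0, -5.5]
opening: 0.014
```

```bash
python3 err.py .5895 -.0309 5.55; python3 -c "
from to import *
v=V('wrist');trayoff(v);cv2.imwrite('pics/w10.png',v.im)"
```

```text
pos [ 0.589  -0.0306  0.1125] rpy [ 1.7998e+02 -8.0000e-02  5.4900e+00] F [-0.1 -0.  -5.5] j6 76.3 t 38.3
tool shift cm [0.04 0.03 0.  ] turn z -0.06
corner tool [ 0.0901 -0.0982  0.0297]
corner tool [0.0904 0.1006 0.0297]
front x 0.0908 ang 0.07
```

View pics/w10.png

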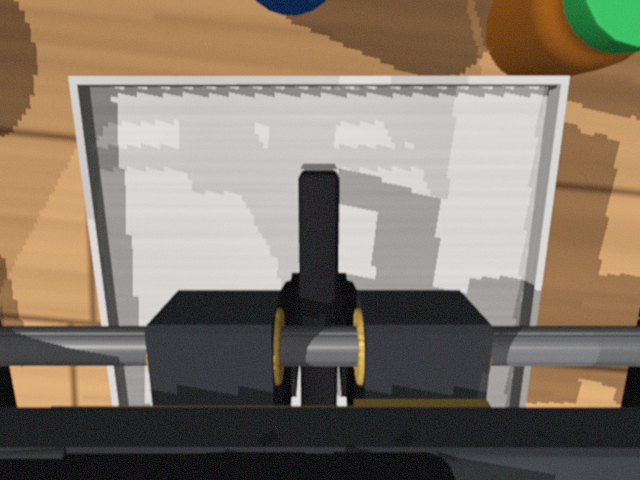

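The tray hangs level and covers the deck, with the cup and relish jar clear. I'll set it down.

>>> send_rows --pt "0 0 0.3 0 0 0" --pt "0 0 0.3 0 0 0" --pt "0 0 0.2 0 0 0" --pt "0 0 0.1 0 0 0" --pt "0 0 0 0 0 0" --pt "0 0 0 0 0 0"

```text
clock: 39.1
tool_pos: [0.5884, -0.0306, 0.1036]
orientation: [-180.0, 0.0, 5.5]
wrist_force: [-6.1, -0.5, 2.5]
opening: 0.0139
```

>>> send_rows --pt "0 0 0 0 0 0" --pt "0 0 0 0 0 0" --pt "0 0 0 0 0 0" --pt "0 0 0 0 0 0" --pt "0 0 -3 0 0 0" --pt "0 0 -5 0 0 0" --pt "0 0 -5 0 0 0" --pt "-4 0 -5 0 0 0" --pt "-4 0 0 0 0 0" --pt "0 0 0 0 0 0" --pt "0 0 0 0 0 0" --hand 0.6

```text
clock: 40.48
tool_pos: [0.5101, -0.0381, 0.2812]
orientation: [-180.0, -0.0, 5.5]
wrist_force: [0.9, 0.6, -1.0]
opening: 0.0573
```

```bash
python3 err.py .5895 -.0309 5.55; python3 -c "
from to import *
v=V('wrist');cv2.imwrite('pics/w11.png',v.im)"
```

```text
pos [ 0.5101 -0.0381  0.2812] rpy [-1.80e+02 -1.00e-02  5.48e+00] F [ 0.9  0.6 -1. ] j6 74.2 t 40.5
tool shift cm [7.98 0.04 0.  ] turn z -0.07
```

View pics/w11.png

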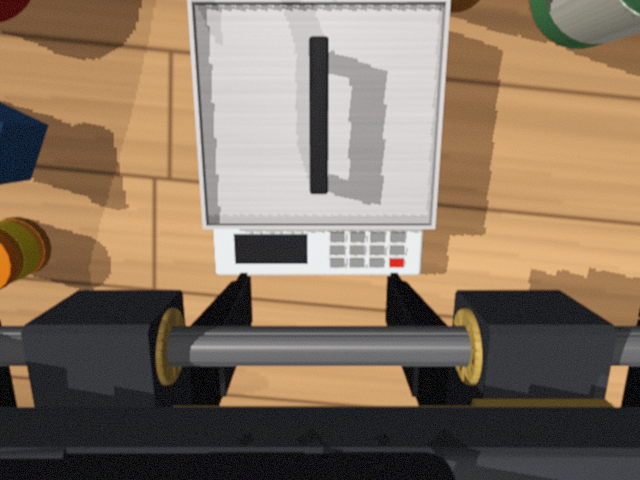

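Run:
```python
from to import *
v=V('wrist')
b=bar(v,.114,(295,25,345,205))
C=quad(v,[(189,2),(449,2),(434,228),(204,227)],.074,(0,0,140),(180,40,255),4)
t=V('top');s=V('scene')
for n,w,roi in(('top',t,(150,170,330,320)),('scene',s,(370,215,470,310))):
    print(n,[c.tolist() for c,st in blobs(w,(6,170,120),(18,255,255),60,roi)[0]])
```

```text
bar [[310.0, 192.0], [310.0, 37.0], [327.0, 37.0], [327.0, 192.0]] [ 0.5894 -0.0312  0.114 ] [np.float64(0.0117), np.float64(0.1066)] 5.28Traceback (most recent call last):
  File "<stdin>", line 4, in <module>
  File "tr.py", line 12, in quad
    k=(n<tol)&(t>12)&(t<np.linalg.norm(b-a)-12);L.append(line(np.array([v.on(p,z)[:2] for p in c[k]])))
                                                         ~~~~^^^^^^^^^^^^^^^^^^^^^^^^^^^^^^^^^^^^^^^^^
  File "m.py", line 17, in line
    vx,vy,x,y=cv2.fitLine(P.astype(np.float32),cv2.DIST_HUBER,0,.001,.001).ravel(); return np.array([x,y]),np.array([vx,vy])
              ~~~~~~~~~~~^^^^^^^^^^^^^^^^^^^^^^^^^^^^^^^^^^^^^^^^^^^^^^^^^
cv2.error: OpenCV(4.12.0) /io/opencv/modules/imgproc/src/linefit.cpp:618: error: (-215:Assertion failed) npoints2 >= 0 || npoints3 >= 0 in function 'fitLine'
```

The bar centre is (0.5894, -0.0312) at 5.3°, and the deck centre is (0.5895, -0.0309) at 5.5°, so the tray is square. Now the tubs.

>>> send_rows --pt "0 0 0 0 0 5.5" --pt "-1.15 -4.83 -0.3 0 0 0" --pt "-1.15 -4.83 -0.3 0 0 0" --pt "-1.15 -4.83 -0.3 0 0 0" --pt "-1.15 -4.83 -0.3 0 0 0" --pt "-1.15 -4.83 -0.3 0 0 0" --pt "-1.15 -4.83 -0.3 0 0 0" --pt "-1.15 -4.83 -0.3 0 0 0" --pt "0 0 0 0 0 0" --pt "0 0 0 0 0 0" --pt "0 0 0 0 0 0" --hand 0.85 --newtons 30

```text
clock: 41.95
tool_pos: [0.4299, 0.2991, 0.3021]
orientation: [180.0, 0.0, -0.1]
wrist_force: [0.2, -0.7, -0.3]
opening: 0.0809
```

```bash
cat > tub.py <<'E'
from err import *
def tubs(v=None,z=.062):
    v=v or V('wrist');hs=cv2.cvtColor(v.im,cv2.COLOR_BGR2HSV)
    m=cv2.inRange(hs,(6,150,150),(23,255,255));m[285:]=0;m[:, :40]=0
    m=cv2.morphologyEx(m,cv2.MORPH_OPEN,np.ones((7,7)))
    for c in cv2.findContours(m,cv2.RETR_EXTERNAL,cv2.CHAIN_APPROX_NONE)[0]:
        if cv2.contourArea(c)>800:
            W=np.array([v.on(p,z)[:2] for p in c[:,0]]).astype(np.float32)
            # drop points on image cut
            cc,r=cv2.minEnclosingCircle(W);e=cv2.fitEllipse(W)
            print('px',np.round(cv2.minEnclosingCircle(c)[0]),'circ',np.round(cc,4),'diam',round(2*r,4),'ell',np.round(e[0],4),np.round(e[1],3))
            err(*e[0],0)
    return v
if __name__=='__main__':
    v=tubs();cv2.imwrite('pics/tub.png',v.im)
E
python3 tub.py
```

```text
px [352. 200.] circ [0.438  0.2673] diam 0.0653 ell [0.4373 0.2668] [0.061 0.063]
pos [0.4299 0.299  0.3022] rpy [ 1.7998e+02  2.0000e-02 -1.1000e-01] F [ 0.4 -0.2  0. ] j6 119.1 t 42.0
tool shift cm [0.74 3.22 0.  ] turn z -0.11
px [219. 165.] circ [0.4696 0.389 ] diam 0.0635 ell [0.4695 0.3899] [0.061 0.061]
pos [0.4299 0.299  0.3022] rpy [ 1.7998e+02  2.0000e-02 -1.1000e-01] F [ 0.4 -0.2  0. ] j6 119.1 t 42.0
tool shift cm [ 3.94 -9.1  -0.  ] turn z -0.11
px [202.  31.] circ [0.5826 0.3947] diam 0.0627 ell [0.581  0.3945] [0.056 0.062]
pos [0.4299 0.299  0.3022] rpy [ 1.7998e+02  2.0000e-02 -1.1000e-01] F [ 0.4 -0.2  0. ] j6 119.1 t 42.0
tool shift cm [ 1.508e+01 -9.580e+00 -1.000e-02] turn z -0.11
```

View pics/tub.png

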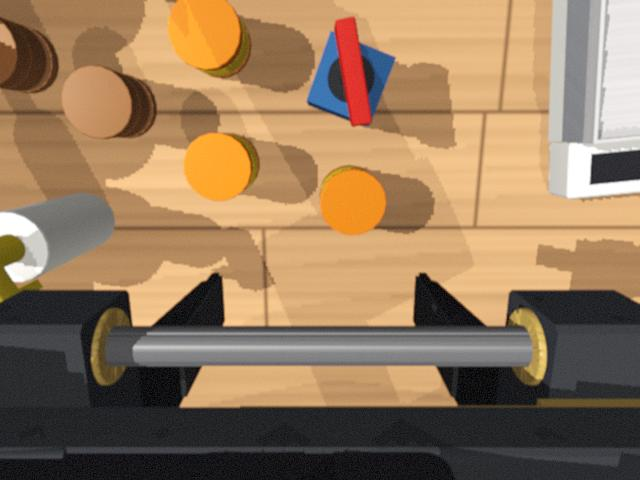

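The wrist view shows lids at (352,200), (219,165) and (202,31), each 61–63 mm wide at z = 0.062. First tub: (0.438, 0.267).

>>> send_rows --pt "0.75 3.2 4 0 0 0" --pt "0 0 5 0 0 0" --pt "0 0 5 0 0 0" --pt "0 0 4 0 0 0" --pt "0 0 4 0 0 0" --pt "0 0 2 0 0 0" --pt "0 0 1 0 0 0" --pt "0 0 0 0 0 0" --pt "0 0 0 0 0 0"

```text
clock: 43.12
tool_pos: [0.438, 0.2682, 0.0538]
orientation: [-179.9, -0.1, -0.0]
wrist_force: [-0.1, -0.4, -0.1]
opening: 0.0809
```

>>> send_rows --pt "0 0 0 0 0 0" --pt "0 0 0 0 0 0" --pt "0 0 0 0 0 0" --pt "0 0 0 0 0 0" --pt "0 0 0 0 0 0" --pt "0 0 0 0 0 0" --hand 0 --newtons 25

```text
clock: 43.88
tool_pos: [0.4373, 0.2679, 0.0531]
orientation: [180.0, -0.0, -0.0]
wrist_force: [-0.8, -2.7, 5.3]
opening: 0.0614
```

>>> send_rows --pt "0 0 -2 0 0 0" --pt "0 0 -5 0 0 0" --pt "0 0 -5 0 0 0" --pt "0 0 -5 0 0 0" --pt "0 0 -2 0 0 0" --pt "0 0 0 0 0 0" --pt "0 0 0 0 0 0"

```text
clock: 44.75
tool_pos: [0.4356, 0.2674, 0.2391]
orientation: [179.9, 0.3, -0.0]
wrist_force: [-0.6, -0.0, -2.9]
opening: 0.0616
```

```bash
cat > goal.py <<'E'
from err import *
C=np.array([.5894,-.0311]);a=np.radians(5.4);Rt=np.array([[np.cos(a),-np.sin(a)],[np.sin(a),np.cos(a)]])
x,y=map(float,sys.argv[1:3]);g=C+Rt@[x,y];print('goal',g.round(4));err(*g,95.4)
E
python3 goal.py .048 .05
```

```text
goal [0.6325 0.0232]
pos [0.4356 0.2674 0.2391] rpy [ 1.7988e+02  2.7000e-01 -2.0000e-02] F [-0.6 -0.  -2.9] j6 115.5 t 44.8
tool shift cm [19.69 24.42 -0.04] turn z -95.42
```

>>> send_rows --pt "2.81 3.49 0 0 0 0" --pt "2.81 3.49 0 0 0 0" --pt "2.81 3.49 0 0 0 0" --pt "2.81 3.49 0 0 0 0" --pt "2.81 3.49 0 0 0 0" --pt "2.81 3.49 0 0 0 0" --pt "2.83 3.49 0 0 0 0" --pt "0 0 0 0 0 -9.5" --pt "0 0 0 0 0 -9.5"

```text
clock: 45.88
tool_pos: [0.6327, 0.0229, 0.2382]
orientation: [-179.9, 0.3, 19.2]
wrist_force: [0.2, -0.2, -3.4]
opening: 0.0615
```

>>> send_rows --pt "0 0 0 0 0 -9.5" --pt "0 0 0 0 0 -9.5" --pt "0 0 0 0 0 -9.5" --pt "0 0 0 0 0 -9.5" --pt "0 0 0 0 0 -9.5" --pt "0 0 0 0 0 -9.5" --pt "0 0 0 0 0 -9.5" --pt "0 0 0 0 0 -9.9" --pt "0 0 0 0 0 0" --pt "0 0 0 0 0 0" --pt "0 0 0 0 0 0"

```text
clock: 47.25
tool_pos: [0.6335, 0.0236, 0.2417]
orientation: [-179.9, -0.0, 95.3]
wrist_force: [-0.1, -0.8, -2.5]
opening: 0.0614
```

```bash
python3 goal.py .048 .05
```

```text
goal [0.6325 0.0232]
pos [0.6335 0.0236 0.2417] rpy [-1.7994e+02 -1.0000e-02  9.5310e+01] F [-0.1 -0.8 -2.5] j6 -8.0 t 47.2
tool shift cm [-0.03 -0.11  0.  ] turn z -0.09
```

>>> send_rows --pt "0 -0.1 4 0 0 0" --pt "0 0 4 0 0 0" --pt "0 0 2.5 0 0 0" --pt "0 0 1 0 0 0" --pt "0 0 0 0 0 0" --pt "0 0 0.4 0 0 0" --pt "0 0 0.2 0 0 0" --pt "0 0 0 0 0 0" --pt "0 0 0 0 0 0"

```text
clock: 48.38
tool_pos: [0.6329, 0.0235, 0.1218]
orientation: [180.0, 0.0, 95.4]
wrist_force: [-0.4, -0.2, -2.6]
opening: 0.0615
```

```bash
python3 goal.py .048 .05
```

```text
goal [0.6325 0.0232]
pos [0.6329 0.0235 0.1218] rpy [179.97   0.    95.38] F [-0.4 -0.2 -2.6] j6 -8.1 t 48.4
tool shift cm [-0.03 -0.05 -0.  ] turn z -0.02
```

>>> send_rows --pt "0 0 0.2 0 0 0" --pt "0 0 0.2 0 0 0" --pt "0 0 0 0 0 0" --pt "0 0 0 0 0 0"

```text
clock: 48.88
tool_pos: [0.6327, 0.0235, 0.1173]
orientation: [-180.0, 0.0, 95.4]
wrist_force: [0.2, -0.2, -2.5]
opening: 0.0614
```

>>> send_rows --pt "0 0 0 0 0 0" --pt "0 0 0 0 0 0" --pt "0 0 0 0 0 0" --pt "0 0 -2 0 0 0" --pt "0 0 -5 0 0 0" --pt "0 0 -5 0 0 0" --pt "0 0 -3 0 0 0" --pt "0 0 0 0 0 0" --hand 0.76

```text
clock: 49.88
tool_pos: [0.6347, 0.0235, 0.2733]
orientation: [179.5, 0.1, 95.4]
wrist_force: [0.1, 0.1, -0.1]
opening: 0.0723
```

```bash
python3 err.py .4695 .39 0;python3 -c "
from m import *
t=V('top');s=V('scene')
for n,w,roi in(('top',t,(150,150,420,320)),('scene',s,(240,200,470,310))):
    print(n,[(c.tolist(),st[4]) for c,st in blobs(w,(6,170,120),(18,255,255),60,roi)[0]])
"
```

```text
pos [0.6347 0.0235 0.2733] rpy [1.7949e+02 7.0000e-02 9.5380e+01] F [ 0.1  0.1 -0.1] j6 -8.1 t 49.9
tool shift cm [ 38.04 -13.    -0.16] turn z 95.38
top [([188.0, 207.0], 559), ([187.6, 256.5], 559)]
scene [([440.4, 249.4], 344), ([295.8, 259.9], 364), ([437.6, 282.7], 387)]
```

>>> send_rows --pt "4.8 -1.92 0 0 0 0" --pt "4.8 -1.92 0 0 0 0" --pt "4.8 -1.92 0 0 0 0" --pt "4.8 -1.92 0 0 0 0" --pt "4.8 -1.92 0 0 0 0" --pt "4.8 -1.92 0 0 0 0" --pt "4.8 -1.92 0 0 0 0" --pt "0 0 0 0 0 0" --pt "0 0 0 0 0 0" --pt "0 0 0 0 0 0" --hand 0.85

```text
clock: 51.22
tool_pos: [0.4678, 0.3443, 0.2666]
orientation: [-179.9, 0.0, 95.3]
wrist_force: [0.8, 0.1, 1.2]
opening: 0.0808
```

```bash
python3 tub.py
```

```text
px [464. 167.] circ [0.5823 0.3963] diam 0.0645 ell [0.5827 0.3956] [0.061 0.062]
pos [0.4679 0.3443 0.2669] rpy [-1.7996e+02  3.0000e-02  9.5280e+01] F [ 0.4 -0.4  0.2] j6 25.8 t 51.3
tool shift cm [ 4.06e+00  1.19e+01 -1.00e-02] turn z 95.28
px [326. 160.] circ [0.4693 0.3907] diam 0.0629 ell [0.4691 0.3907] [0.06  0.062]
pos [0.4679 0.3443 0.2669] rpy [-1.7996e+02  3.0000e-02  9.5280e+01] F [ 0.4 -0.4  0.2] j6 25.8 t 51.3
tool shift cm [ 4.61  0.54 -0.  ] turn z 95.28
px [588.  52.] circ [0.6635 0.491 ] diam 0.06 ell [0.6652 0.49  ] [0.053 0.06 ]
pos [0.4679 0.3443 0.2669] rpy [-1.7996e+02  3.0000e-02  9.5280e+01] F [ 0.4 -0.4  0.2] j6 25.8 t 51.3
tool shift cm [ 1.270e+01  2.098e+01 -2.000e-02] turn z 95.28
```

>>> send_rows --pt "4.6 0.54 0 0 0 0" --pt "0 0 5 0 0 0" --pt "0 0 5 0 0 0" --pt "0 0 4 0 0 0" --pt "0 0 4 0 0 0" --pt "0 0 2.3 0 0 0" --pt "0 0 1 0 0 0" --pt "0 0 0 0 0 0" --pt "0 0 0 0 0 0"

```text
clock: 52.4
tool_pos: [0.4696, 0.3922, 0.0561]
orientation: [179.9, -0.1, 95.4]
wrist_force: [0.1, 0.1, 0.8]
opening: 0.0807
```

>>> send_rows --pt "0 0 0 0 0 0" --pt "0 0 0 0 0 0" --pt "0 0 0 0 0 0" --pt "0 0 0 0 0 0" --pt "0 0 0 0 0 0" --pt "0 0 0 0 0 0" --hand 0

```text
clock: 53.15
tool_pos: [0.4689, 0.392, 0.0551]
orientation: [180.0, -0.0, 95.4]
wrist_force: [-0.4, -1.0, 5.2]
opening: 0.0614
```

>>> send_rows --pt "0 0 -2 0 0 0" --pt "0 0 -5 0 0 0" --pt "0 0 -5 0 0 0" --pt "0 0 -5 0 0 0" --pt "0 0 -2 0 0 0" --pt "0 0 0 0 0 0" --pt "0 0 0 0 0 0"

```text
clock: 54.02
tool_pos: [0.4673, 0.3909, 0.2413]
orientation: [-179.8, 0.1, 95.4]
wrist_force: [-0.6, 0.2, -2.6]
opening: 0.0615
```

```bash
python3 goal.py -.048 .05
```

```text
goal [0.5369 0.0142]
pos [0.4673 0.3909 0.2413] rpy [-1.7975e+02  1.4000e-01  9.5390e+01] F [-0.6  0.2 -2.6] j6 29.5 t 54.0
tool shift cm [-38.16   3.39   0.08] turn z -0.01
```

>>> send_rows --pt "-4.77 0.42 0 0 0 0" --pt "-4.77 0.42 0 0 0 0" --pt "-4.77 0.42 0 0 0 0" --pt "-4.77 0.42 0 0 0 0" --pt "-4.77 0.42 0 0 0 0" --pt "-4.77 0.42 0 0 0 0" --pt "-4.77 0.42 0 0 0 0" --pt "-4.77 0.42 0 0 0 0" --pt "0 0 0 0 0 0" --pt "0 0 0 0 0 0" --pt "0 0 0 0 0 0"

```text
clock: 55.4
tool_pos: [0.5372, 0.016, 0.2433]
orientation: [-179.9, -0.0, 95.5]
wrist_force: [0.6, 0.1, -2.4]
opening: 0.0618
```

```bash
python3 goal.py -.048 .05;  python3 -c "
from tub import *
tubs(z=.126)"
```

```text
goal [0.5369 0.0142]
pos [0.5372 0.016  0.2433] rpy [-1.7989e+02 -3.0000e-02  9.5460e+01] F [ 0.6  0.1 -2.4] j6 -9.5 t 55.4
tool shift cm [-0.18 -0.05 -0.  ] turn z 0.06
px [318. 280.] circ [ 0.5401 -0.013 ] diam 0.0913 ell [0.5389 0.0008] [0.035 0.098]
pos [0.5374 0.0161 0.2437] rpy [-1.7993e+02 -2.0000e-02  9.5480e+01] F [ 0.  -0.1 -1.4] j6 -9.5 t 55.5
tool shift cm [-1.54  0.01 -0.  ] turn z 95.48
px [465. 243.] circ [0.6326 0.0245] diam 0.0652 ell [0.6322 0.0237] [0.059 0.062]
pos [0.5374 0.0161 0.2437] rpy [-1.7993e+02 -2.0000e-02  9.5480e+01] F [ 0.  -0.1 -1.4] j6 -9.5 t 55.5
tool shift cm [-0.14  9.51 -0.01] turn z 95.48
```

>>> send_rows --pt "-0.16 -0.05 4 0 0 0" --pt "0 0 4 0 0 0" --pt "0 0 2.5 0 0 0" --pt "0 0 1 0 0 0" --pt "0 0 0 0 0 0" --pt "0 0 0.4 0 0 0" --pt "0 0 0 0 0 0" --pt "0 0 0 0 0 0"

```text
clock: 56.45
tool_pos: [0.5378, 0.0133, 0.1262]
orientation: [179.9, 0.0, 95.4]
wrist_force: [0.1, 0.4, -2.1]
opening: 0.0611
```

>>> send_rows --pt "0 0 0.2 0 0 0" --pt "0 0 0.2 0 0 0" --pt "0 0 0 0 0 0" --pt "0 0 0 0 0 0"

```text
clock: 56.95
tool_pos: [0.5374, 0.0133, 0.1214]
orientation: [-180.0, -0.0, 95.4]
wrist_force: [-0.7, -0.2, -3.4]
opening: 0.0614
```

>>> send_rows --pt "0 0 0.15 0 0 0" --pt "0 0 0 0 0 0" --pt "0 0 0 0 0 0"

```text
clock: 57.32
tool_pos: [0.5374, 0.0133, 0.1199]
orientation: [-180.0, -0.0, 95.4]
wrist_force: [0.1, 1.0, -2.6]
opening: 0.0614
```

>>> send_rows --pt "0 0 0 0 0 0" --pt "0 0 0 0 0 0" --pt "0 0 0 0 0 0" --pt "0 0 -2 0 0 0" --pt "0 0 -5 0 0 0" --pt "0 0 -5 0 0 0" --pt "0 0 -3 0 0 0" --pt "0 0 0 0 0 0" --hand 0.76

```text
clock: 58.32
tool_pos: [0.5392, 0.0132, 0.2752]
orientation: [179.5, 0.1, 95.4]
wrist_force: [-0.3, -0.5, 0.0]
opening: 0.0721
```

```bash
python3 err.py .582 .35 95.4
```

```text
pos [0.5392 0.0132 0.2752] rpy [1.7952e+02 8.0000e-02 9.5390e+01] F [-0.3 -0.5  0. ] j6 -9.7 t 58.3
tool shift cm [3.313e+01 7.420e+00 2.000e-02] turn z -0.01
```

>>> send_rows --pt "4.7 1.06 0 0 0 0" --pt "4.7 1.06 0 0 0 0" --pt "4.7 1.06 0 0 0 0" --pt "4.7 1.06 0 0 0 0" --pt "4.7 1.06 0 0 0 0" --pt "4.7 1.06 0 0 0 0" --pt "4.7 1.06 0 0 0 0" --pt "0 0 0 0 0 0" --pt "0 0 0 0 0 0" --pt "0 0 0 0 0 0" --hand 0.85

```text
clock: 59.58
tool_pos: [0.5803, 0.3466, 0.2696]
orientation: [-180.0, 0.0, 95.3]
wrist_force: [-0.3, 0.1, 0.4]
opening: 0.0808
```

```bash
python3 tub.py
```

```text
px [328. 157.] circ [0.5832 0.3952] diam 0.0624 ell [0.5834 0.3951] [0.061 0.061]
pos [0.5804 0.3466 0.2699] rpy [-1.7999e+02  1.0000e-02  9.5310e+01] F [-0.3 -0.8  0.3] j6 21.0 t 59.6
tool shift cm [ 4.8   0.75 -0.  ] turn z 95.31
```

>>> send_rows --pt "4.75 0.73 0 0 0 0" --pt "0 0 5 0 0 0" --pt "0 0 5 0 0 0" --pt "0 0 4 0 0 0" --pt "0 0 4 0 0 0" --pt "0 0 2.5 0 0 0" --pt "0 0 1 0 0 0" --pt "0 0 0 0 0 0" --pt "0 0 0 0 0 0"

```text
clock: 60.75
tool_pos: [0.5843, 0.3962, 0.057]
orientation: [179.8, -0.1, 95.4]
wrist_force: [-1.1, 0.0, 0.1]
opening: 0.0809
```

>>> send_rows --pt "0 0 0 0 0 0" --pt "0 0 0 0 0 0" --pt "0 0 0 0 0 0" --pt "0 0 0 0 0 0" --pt "0 0 0 0 0 0" --pt "0 0 0 0 0 0" --hand 0

```text
clock: 61.5
tool_pos: [0.5833, 0.3961, 0.0557]
orientation: [180.0, -0.0, 95.4]
wrist_force: [-2.4, -0.6, 5.5]
opening: 0.0616
```

>>> send_rows --pt "0 0 -2 0 0 0" --pt "0 0 -5 0 0 0" --pt "0 0 -5 0 0 0" --pt "0 0 -5 0 0 0" --pt "0 0 -2 0 0 0" --pt "0 0 0 0 0 0" --pt "0 0 0 0 0 0"

```text
clock: 62.38
tool_pos: [0.582, 0.3951, 0.2413]
orientation: [-179.7, 0.1, 95.4]
wrist_force: [0.9, 0.0, -3.9]
opening: 0.0619
```

```bash
python3 goal.py 0 -.05
```

```text
goal [ 0.5941 -0.0809]
pos [0.582  0.3951 0.2413] rpy [-1.7972e+02  1.3000e-01  9.5380e+01] F [ 0.9  0.  -3.9] j6 24.4 t 62.4
tool shift cm [-47.5   -3.27   0.12] turn z -0.02
```

>>> send_rows --pt "-4.75 -0.33 0 0 0 0" --pt "-4.75 -0.33 0 0 0 0" --pt "-4.75 -0.33 0 0 0 0" --pt "-4.75 -0.33 0 0 0 0" --pt "-4.75 -0.33 0 0 0 0" --pt "-4.75 -0.33 0 0 0 0" --pt "-4.75 -0.33 0 0 0 0" --pt "-4.75 -0.33 0 0 0 0" --pt "-4.75 -0.33 0 0 0 0" --pt "-4.75 -0.33 0 0 0 0" --pt "0 0 0 0 0 0" --pt "0 0 0 0 0 0"

```text
clock: 63.88
tool_pos: [0.594, -0.0798, 0.2424]
orientation: [-179.8, -0.1, 95.4]
wrist_force: [-0.3, 0.9, -3.6]
opening: 0.0613
```

>>> send_rows --pt "0 0 2 0 0 0" --pt "0 0 2 0 0 0" --pt "0 0 0 0 0 0" --pt "0 0 0 0 0 0"

```text
clock: 64.38
tool_pos: [0.5949, -0.0798, 0.2047]
orientation: [-180.0, -0.0, 95.4]
wrist_force: [-0.4, -0.4, -2.7]
opening: 0.0614
```

```bash
python3 goal.py 0 -.05;  python3 -c "
from tub import *
tubs(z=.126)"|grep px
```

```text
goal [ 0.5941 -0.0809]
pos [ 0.5949 -0.0798  0.2047] rpy [-1.7998e+02 -1.0000e-02  9.5420e+01] F [-0.4 -0.4 -2.7] j6 -18.2 t 64.4
tool shift cm [-0.1  -0.09  0.  ] turn z 0.02
px [319. 281.] circ [ 0.597  -0.0953] diam 0.0787 ell [ 0.596  -0.0838] [0.029 0.084]
px [412.  69.] circ [0.633  0.0222] diam 0.0618 ell [0.633 0.022] [0.06  0.061]
px [227.  35.] circ [0.5397 0.0308] diam 0.061 ell [0.5402 0.0259] [0.048 0.063]
```

>>> send_rows --pt "-0.1 -0.09 4 0 0 0" --pt "0 0 3 0 0 0" --pt "0 0 0.8 0 0 0" --pt "0 0 0 0 0 0" --pt "0 0 0.2 0 0 0" --pt "0 0 0.2 0 0 0" --pt "0 0 0 0 0 0" --pt "0 0 0 0 0 0"

```text
clock: 65.42
tool_pos: [0.5943, -0.0813, 0.1232]
orientation: [180.0, 0.0, 95.4]
wrist_force: [-1.0, -1.2, -4.3]
opening: 0.0615
```

```bash
python3 goal.py 0 -.05
```

```text
goal [ 0.5941 -0.0809]
pos [ 0.5943 -0.0813  0.1232] rpy [1.7998e+02 1.0000e-02 9.5390e+01] F [-1.  -1.2 -4.3] j6 -18.3 t 65.4
tool shift cm [ 0.04 -0.01 -0.  ] turn z -0.01
```

Release, rise and back away towards the robot to check.

>>> send_rows --pt "0 0 0.2 0 0 0" --pt "0 0 0.1 0 0 0" --pt "0 0 0 0 0 0" --pt "0 0 0 0 0 0"

```text
clock: 65.92
tool_pos: [0.5941, -0.0814, 0.1201]
orientation: [-180.0, 0.0, 95.4]
wrist_force: [-0.6, -0.7, -1.9]
opening: 0.0614
```

>>> send_rows --pt "0 0 0 0 0 0" --pt "0 0 0 0 0 0" --pt "0 0 0 0 0 0" --pt "0 0 -2 0 0 0" --pt "0 0 -5 0 0 0" --pt "0 0 -5 0 0 0" --pt "0 0 -6 0 0 0" --pt "0 0 -5 0 0 0" --pt "0 0 0 0 0 0" --hand 0.76

```text
clock: 67.05
tool_pos: [0.596, -0.0816, 0.3587]
orientation: [179.3, 0.2, 95.4]
wrist_force: [0.2, -0.6, -1.2]
opening: 0.0721
```

>>> send_rows --pt "-5 0 0 0 0 0" --pt "-5 0 0 0 0 0" --pt "-3 0 0 0 0 0" --pt "0 -5 0 0 0 0" --pt "0 -5 0 0 0 0" --pt "0 0 0 0 0 0" --pt "0 0 0 0 0 0" --pt "0 0 0 0 0 0"

```text
clock: 68.05
tool_pos: [0.5076, -0.2199, 0.35]
orientation: [180.0, -0.0, 95.4]
wrist_force: [1.0, -0.9, -0.7]
opening: 0.0724
```

Run:
```python
from tr import *
from tub import tubs
t=V('top');s=V('scene')
a=cv2.resize(t.im[110:310,140:440],(780,520));cv2.imwrite('pics/f1.png',a)
v=V('wrist');cv2.imwrite('pics/f2.png',v.im);print(pose()[0])
tubs(v,.126)
from scipy.spatial.transform import Rotation
for n,w,roi in(('top',t,(300,120,440,300)),('scene',s,(230,200,340,310))):
    print(n,[(c.tolist(),st[4]) for c,st in blobs(w,(6,170,120),(22,255,255),60,roi)[0]])
C=np.array([.5894,-.0311]);a=np.radians(5.4);Rt=np.array([[np.cos(a),-np.sin(a)],[np.sin(a),np.cos(a)]])
for q in((.048,.05),(-.048,.05),(0,-.05)): 
    g=C+Rt@q;print('expect',g.round(4),t.px([*g,.126]).round(1),s.px([*g,.126]).round(1))
# images: top & wrist side by side
b=np.hstack([cv2.resize(t.im[110:310,140:440],(400,267)),cv2.resize(v.im,(400,267))]);c=cv2.resize(s.im[190:330,200:480],(800,333))[:330];cv2.imwrite('pics/f.png',np.vstack([b,c]))
```

```text
[ 0.50746927 -0.21986626  0.34977056]
px [440.  58.] circ [ 0.5935 -0.0829] diam 0.0617 ell [ 0.5934 -0.0832] [0.059 0.061]
pos [ 0.5075 -0.2199  0.3498] rpy [-1.7998e+02 -2.0000e-02  9.5430e+01] F [-0.1  0.2 -0.6] j6 -34.4 t 68.2
tool shift cm [12.8   9.85  0.  ] turn z 95.43
top [([351.4, 184.8], 568), ([398.3, 203.6], 593), ([346.3, 227.3], 558)]
scene [([308.0, 233.4], 348), ([261.9, 242.3], 346), ([296.4, 259.9], 374)]
expect [0.6325 0.0232] [350.  183.2] [294.4 257.3]
expect [0.5369 0.0142] [353.5 226.7] [300.  229.4]
expect [ 0.5941 -0.0809] [397.5 201.5] [260.3 239.7]
```

View pics/f.png

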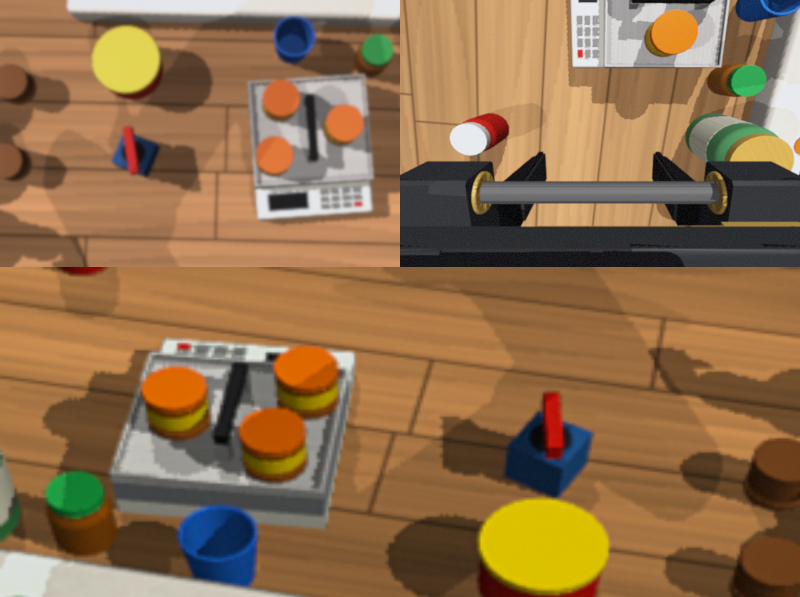

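Top and scene agree. Two tubs are where I put them, but tub 2's lid is at (346,227) where (353,227) was expected, so it has been knocked about 17 mm outward. I'll measure it from close up with the tray.

>>> send_rows --pt "0 0 0 0 0 10" --pt "0 0 0 0 0 10" --pt "0 0 0 0 0 10" --pt "0 0 0 0 0 10" --pt "0 0 0 0 0 10" --pt "0 0 0 0 0 10" --pt "0 0 0 0 0 10" --pt "0 0 0 0 0 10" --pt "0 0 0 0 0 10"

```text
clock: 69.32
tool_pos: [0.5073, -0.2199, 0.3498]
orientation: [-180.0, 0.0, 5.1]
wrist_force: [-0.2, -0.1, 1.0]
opening: 0.0719
```

>>> send_rows --pt "-1 -5 0 0 0 0" --pt "-1 -5 0 0 0 0" --pt "-1 -5 0 0 0 0" --pt "-1 -4 0 0 0 0" --pt "0 0 0 0 0 0" --pt "0 0 0 0 0 0" --pt "0 0 0 0 0 0"

```text
clock: 70.2
tool_pos: [0.4495, -0.0355, 0.3498]
orientation: [180.0, 0.0, 5.3]
wrist_force: [0.3, 0.7, 0.3]
opening: 0.0723
```

Run:
```python
from tr import *
from tub import tubs
v=V('wrist');cv2.imwrite('pics/g.png',v.im);p=pose()[0];print(p)
tubs(v,.126)
u=v.px([.5894,-.0311,.114]);print(u)
bar(v,.114,tuple(int(q) for q in (u[0]-18,u[1]-75,u[0]+18,u[1]+75)))
Rt=cv2.getRotationMatrix2D((0,0),-5.4,1)[:,:2]
q=[tuple(v.px([*(np.array([.5894,-.0311])+Rt@np.array(c)),.074])) for c in((.09,.1),(.09,-.1),(-.09,-.1),(-.09,.1))];print(np.round(q,0).tolist())
try: quad(v,q,.074,(0,0,140),(180,40,255),5)
except Exception as e: print('quad failed')
# yellow band visibility of tub2 (side seen) and its lowest visible point
m=cv2.inRange(cv2.cvtColor(v.im,cv2.COLOR_BGR2HSV),(23,120,60),(35,255,255));n,_,st,cc=cv2.connectedComponentsWithStats(m);print([(cc[i].round(),st[i].tolist()) for i in range(1,n) if st[i,4]>30])
```

```text
[ 0.44945804 -0.03549942  0.34970815]
px [249. 100.] circ [0.5384 0.0309] diam 0.062 ell [0.5388 0.0307] [0.059 0.061]
pos [ 0.4495 -0.0355  0.3497] rpy [-1.8e+02  4.0e-02  5.3e+00] F [-0.5  0.1  0.6] j6 73.4 t 70.2
tool shift cm [ 9.51 -5.77 -0.01] turn z 5.3
px [391.  43.] circ [ 0.5926 -0.0821] diam 0.0624 ell [ 0.5932 -0.0819] [0.06  0.061]
pos [ 0.4495 -0.0355  0.3497] rpy [-1.8e+02  4.0e-02  5.3e+00] F [-0.5  0.1  0.6] j6 73.4 t 70.2
tool shift cm [ 1.388e+01  5.950e+00 -1.000e-02] turn z 5.3
px [268.   2.] circ [0.615 0.02 ] diam 0.0472 ell [0.6103 0.0199] [0.015 0.051]
pos [ 0.4495 -0.0355  0.3497] rpy [-1.8e+02  4.0e-02  5.3e+00] F [-0.5  0.1  0.6] j6 73.4 t 70.2
tool shift cm [ 1.653e+01 -4.030e+00 -1.000e-02] turn z 5.3
[327.92658307  46.16987631]Traceback (most recent call last):
  File "<stdin>", line 6, in <module>
  File "tr.py", line 4, in bar
    n,l,st,cc=cv2.connectedComponentsWithStats(m);i=1+st[1:,4].argmax();r=cv2.minAreaRect(cv2.findNonZero((l==i).astype(np.uint8)))
                                                      ~~~~~~~~~~~~~~~^^
ValueError: attempt to get argmax of an empty sequence
```

>>> send_rows --pt "5 0 0 0 0 0" --pt "3 0 0 0 0 0" --pt "0 0 0 0 0 0" --pt "0 0 0 0 0 0" --pt "0 0 0 0 0 0"

```text
clock: 70.88
tool_pos: [0.5282, -0.0275, 0.3502]
orientation: [180.0, -0.0, 5.3]
wrist_force: [-0.4, -0.5, -0.0]
opening: 0.0723
```

Run:
```python
from tr import *
from tub import tubs
v=V('wrist');p=pose()[0];print(p)
tubs(v,.126)
u=v.px([.5894,-.0311,.114]);h=cv2.cvtColor(v.im,cv2.COLOR_BGR2HSV);print(u,h[int(u[1]),int(u[0])])
bar(v,.114,tuple(int(q) for q in (u[0]-25,u[1]-85,u[0]+25,u[1]+85)))
t=V('top');hs=cv2.cvtColor(t.im,cv2.COLOR_BGR2HSV)
# blue stand + key red bar in top
print('key',blobs(t,(0,150,80),(5,255,255),30,(215,195,270,250))[0])
print('tongue',blobs(t,(0,150,80),(6,255,255),5,(300,180,330,215))[0])
a=np.radians(5.4);
for X,Y in((.5387,.0308),):
    d=np.array([X-.5894,Y+.0311]);print('tray frame',d@[np.cos(a),np.sin(a)],d@[-np.sin(a),np.cos(a)])
c=blobs(t,(6,170,120),(22,255,255),60,(300,120,440,300))[0]
w=blobs(v,(6,150,150),(23,255,255),800,(120,0,500,285))[0]
for e,_ in w:
    X=v.on(e,.126);q=min((k for k,_ in c),key=lambda k:np.linalg.norm(t.px(X)-k));print('tri lid',tri(v,e,t,q).round(4))
```

```text
[ 0.52821103 -0.02740426  0.35033749]
px [253. 193.] circ [0.5401 0.0309] diam 0.0621 ell [0.5399 0.0308] [0.059 0.061]
pos [ 0.5282 -0.0274  0.3503] rpy [ 1.7999e+02 -4.0000e-02  5.3600e+00] F [-0.6 -0.3  0.5] j6 75.9 t 70.9
tool shift cm [ 1.7  -5.69 -0.  ] turn z 5.36
px [388. 142.] circ [ 0.5944 -0.0814] diam 0.0641 ell [ 0.5944 -0.0816] [0.058 0.063]
pos [ 0.5282 -0.0274  0.3503] rpy [ 1.7999e+02 -4.0000e-02  5.3600e+00] F [-0.6 -0.3  0.5] j6 75.9 t 70.9
tool shift cm [6.09 6.02 0.  ] turn z 5.36
px [269.  84.] circ [0.6324 0.022 ] diam 0.0619 ell [0.6327 0.0216] [0.059 0.06 ]
pos [ 0.5282 -0.0274  0.3503] rpy [ 1.7999e+02 -4.0000e-02  5.3600e+00] F [-0.6 -0.3  0.5] j6 75.9 t 70.9
tool shift cm [ 1.086e+01 -3.900e+00  1.000e-02] turn z 5.36
[328.05681189 143.11232323] [110  13  59]
bar [[319.70001220703125, 203.0], [321.0, 78.9000015258789], [335.1000061035156, 79.0999984741211], [333.79998779296875, 203.10000610351562]] [ 0.5893 -0.0305  0.114 ] [np.float64(0.012), np.float64(0.107)] 4.86
key [(array([238.7, 222.7]), [233, 206, 11, 35, 227])]
tongue []
tray frame -0.0446496870109602 0.06639657709417933
tri lid [0.6327 0.0208 0.1276]
tri lid [0.5786 0.0087 0.5017]
tri lid [0.5281 0.0371 0.0585]
```

The tray is still square at (0.5893, -0.0305). Tub 2 stands at tray (-0.045, +0.066), right against the lip, so I'll regrip it and move it back 16 mm.

>>> send_rows --pt "0 0 0 0 0 -10" --pt "0 0 0 0 0 -10" --pt "0 0 0 0 0 -10" --pt "0 0 0 0 0 -10" --pt "0 0 0 0 0 -10" --pt "0 0 0 0 0 -10" --pt "0 0 0 0 0 -10" --pt "0 0 0 0 0 -10" --pt "0 0 0 0 0 -10" --pt "0 0 0 0 0 0" --pt "0 0 0 0 0 0"

```text
clock: 72.35
tool_pos: [0.5286, -0.0272, 0.3502]
orientation: [180.0, 0.0, 95.2]
wrist_force: [0.6, -0.7, -0.3]
opening: 0.0721
```

>>> send_rows --pt "0 0 5 0 0 0" --pt "0 0 5 0 0 0" --pt "0 0 0 0 0 0" --pt "0 0 0 0 0 0" --hand 0.78

```text
clock: 72.85
tool_pos: [0.5296, -0.0273, 0.2521]
orientation: [179.9, 0.0, 95.3]
wrist_force: [0.1, -0.7, 0.3]
opening: 0.0741
```

```bash
python3 err.py .5394 .0308 95.4
```

```text
pos [ 0.5296 -0.0273  0.2521] rpy [1.7986e+02 3.0000e-02 9.5340e+01] F [ 0.1 -0.7  0.3] j6 -14.1 t 72.8
tool shift cm [5.69 1.51 0.  ] turn z -0.06
```

>>> send_rows --pt "5.7 1.5 0 0 0 0" --pt "0 0 4 0 0 0" --pt "0 0 0 0 0 0" --pt "0 0 0 0 0 0" --pt "0 0 0 0 0 0"

```text
clock: 73.47
tool_pos: [0.5396, 0.0305, 0.2126]
orientation: [179.8, 0.0, 95.3]
wrist_force: [-0.0, 0.7, -0.0]
opening: 0.0743
```

```bash
python3 err.py .5394 .0308 95.4
```

```text
pos [0.5396 0.0305 0.2126] rpy [1.7978e+02 3.0000e-02 9.5330e+01] F [-0.   0.7 -0. ] j6 -7.8 t 73.5
tool shift cm [ 0.04 -0.02 -0.  ] turn z -0.07
```

>>> send_rows --pt "0 0 3 0 0 0" --pt "0 0 3 0 0 0" --pt "0 0 2 0 0 0" --pt "0 0 1 0 0 0" --pt "0 0 0 0 0 0" --pt "0 0 0 0 0 0" --pt "0 0 0 0 0 0"

```text
clock: 74.35
tool_pos: [0.5391, 0.031, 0.1211]
orientation: [179.9, 0.0, 95.4]
wrist_force: [-0.6, 0.3, 0.7]
opening: 0.0741
```

>>> send_rows --pt "0 0 0 0 0 0" --pt "0 0 0 0 0 0" --pt "0 0 0 0 0 0" --pt "0 0 0 0 0 0" --pt "0 0 -1 0 0 0" --pt "0 0 -1 0 0 0" --pt "0 0 0 0 0 0" --pt "0 0 0 0 0 0" --hand 0 --newtons 20

```text
clock: 75.35
tool_pos: [0.5382, 0.031, 0.1399]
orientation: [-180.0, -0.0, 95.4]
wrist_force: [-0.3, 0.5, -2.0]
opening: 0.0613
```

```bash
python3 goal.py -.046 .05
```

```text
goal [0.5389 0.0143]
pos [0.5382 0.031  0.1399] rpy [-179.99   -0.     95.39] F [-0.3  0.5 -2. ] j6 -7.8 t 75.3
tool shift cm [-1.66 -0.09 -0.  ] turn z -0.01
```

>>> send_rows --pt "-0.8 -0.05 0 0 0 0" --pt "-0.85 -0.05 0 0 0 0" --pt "0 0 0.9 0 0 0" --pt "0 0 0.5 0 0 0" --pt "0 0 0.3 0 0 0" --pt "0 0 0.2 0 0 0" --pt "0 0 0 0 0 0" --pt "0 0 0 0 0 0"

```text
clock: 76.35
tool_pos: [0.5391, 0.0146, 0.1212]
orientation: [180.0, 0.0, 95.4]
wrist_force: [0.8, 0.3, -1.9]
opening: 0.0617
```

>>> send_rows --pt "0 0 0 0 0 0" --pt "0 0 0 0 0 0" --pt "0 0 0 0 0 0" --pt "0 0 -2 0 0 0" --pt "0 0 -5 0 0 0" --pt "0 0 -5 0 0 0" --pt "0 0 -6 0 0 0" --pt "0 0 -5 0 0 0" --pt "0 0 0 0 0 0" --hand 0.76

```text
clock: 77.47
tool_pos: [0.5408, 0.0144, 0.3592]
orientation: [179.3, 0.1, 95.4]
wrist_force: [0.5, 0.5, -0.2]
opening: 0.0723
```

>>> send_rows --pt "-5 0 0 0 0 0" --pt "-5 0 0 0 0 0" --pt "-5 -3 0 0 0 0" --pt "-5 0 0 0 0 0" --pt "0 0 0 0 0 0" --pt "0 0 0 0 0 0" --pt "0 0 0 0 0 0"

```text
clock: 78.35
tool_pos: [0.5279, -0.1863, 0.351]
orientation: [180.0, -0.0, 95.5]
wrist_force: [0.3, 0.7, 0.4]
opening: 0.0724
```

Run:
```python
from tr import *
from tub import tubs
v=V('wrist');tubs(v,.126)
t=V('top');s=V('scene')
for n,w,roi in(('top',t,(300,120,440,300)),('scene',s,(230,200,340,310))):
    print(n,[(c.tolist(),st[4]) for c,st in blobs(w,(6,170,120),(22,255,255),60,roi)[0]])
C=np.array([.5893,-.0308]);a=np.radians(5.4);Rt=np.array([[np.cos(a),-np.sin(a)],[np.sin(a),np.cos(a)]])
for q in((.048,.05),(-.046,.05),(0,-.05)):
    g=C+Rt@q;print('expect',g.round(4),t.px([*g,.126]).round(1),s.px([*g,.126]).round(1))
print('key',blobs(t,(0,150,80),(5,255,255),30,(215,195,270,250))[0])
```

```text
px [409.  98.] circ [ 0.5936 -0.0829] diam 0.0613 ell [ 0.5935 -0.0829] [0.059 0.06 ]
pos [ 0.5279 -0.1863  0.3511] rpy [ 1.7999e+02 -1.0000e-02  9.5490e+01] F [ 0.9  0.6 -0.4] j6 -30.4 t 78.4
tool shift cm [9.66 7.52 0.  ] turn z 95.49
top [([351.4, 185.0], 576), ([398.3, 203.7], 591), ([354.1, 227.4], 554)]
scene [([302.2, 232.3], 340), ([261.9, 242.3], 346), ([296.3, 259.7], 379)]
expect [0.6324 0.0235] [349.9 183.2] [294.6 257.3]
expect [0.5388 0.0146] [353.2 225.8] [300. 230.]
expect [ 0.594  -0.0806] [397.4 201.6] [260.5 239.7]
key [(array([238.8, 222.9]), [233, 206, 12, 35, 233])]
```

Run:
```python
from tr import *
t=V('top')
W=bar(t,.114,(360,165,390,240))
print('expect px',t.px([.5893,-.0308,.114]))
arm.finish_job();print(arm.get_state()['clock'])
```

```text
bar [[367.6000061035156, 181.1999969482422], [375.0, 180.60000610351562], [378.6000061035156, 229.6999969482422], [371.20001220703125, 230.3000030517578]] [ 0.5864 -0.0288  0.114 ] [np.float64(0.0165), np.float64(0.1093)] -175.14
expect px [373.99786468 204.05558228]
the job is handed in; nothing more can be done
the job is handed in; nothing more can be done
```

The job is handed in at about 78 s of the 210 s allowed; the hand-in reports no verdict.

**What I did**
- **Lock screw:** I turned it 278° counter-clockwise with the key, which is past the stop even allowing for the play in the socket. The red tongue was out of sight afterwards.
- **Key:** It went back into its stand with the collar down.
- **Tray:** I laid it on the deck after unlocking.
- **Tubs:** All three orange-lidded tubs were placed in the tray. One was later found about 17 mm out of place against the lip, so I regripped it and moved it back. I did not touch the brown look-alikes.

**Last checks**
- **Tray:** The last close-up, before I regripped the tub, put its centre within 1 mm of the deck's, at 4.9–5.3° against the deck's 5.5°. The coarser top camera read 3.5 mm off just before hand-in. It showed the same offset of about 2 pixels on the tubs, so I put it down to calibration; either way it is within the 7 mm limit.
- **Tubs:** The top and scene cameras place all three lids where expected, apart from that offset. Close up, the lids measured 59–63 mm across at the right height, so I take them to be upright; the moved tub was not seen close up again.
- **Key:** It had not moved in the top view.

One check failed: finding lid heights by matching the wrist view against the top view gave unusable values. I relied on lid sizes and agreement between views instead.

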